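# Shut off the water boiler's tap and hang up its tag

### The arm

A 6-joint arm with a two-finger parallel gripper is mounted at the origin on the work surface; the furniture and walls round the work are solid. World frame = base frame: x ahead of the robot, y to its left, z up, the work surface at z = 0. Lengths are in m, angles in rad, forces in N, time in s.
With the tool pointing down it reaches from about 0.4 to 0.825 m from the base axis. Payload 7 kg.
Tool frame: the origin (TCP) lies at the very end of the fingers, on their centre line; the grasp point (between the pads) lies 19 mm behind it; z points along the fingers, y is the line along which they close (so a half turn about z gives the same grasp; the last joint's range is limited). The gripper opens to 85 mm and grips with 20 to 120 N. Pads are 22 mm wide; open, the fingers measure 114 mm over their backs; the gripper's body (76 mm by 85 mm) begins 54 mm behind the grasp point. The pads swing forward as they close: fully open they stand 13 mm farther back than shut.
Start: joints at [-0.911, 0.359, 0.012, 0, -1.224, -0.288], TCP at [0.245, -0.629, 0.231] pointing down, gripper open.
Joint ranges: [-3.07, 3.07], [-1.43, 2.12], [-1.02, 1.25], [-3.03, 1.67], [-3.05, -0], [-3.03, 3.03]. Speed limits (rad/s): [2.39, 2.39, 3.01, 3.14, 3.14, 3.14].

### API

Orientations are given as [roll, pitch, yaw] about the fixed x, y, z axes, in that order (R = Rz(yaw) Ry(pitch) Rx(roll)).
In Python, from cell import manip, capture, get_calibration, order gives the robot as it stands.
- The arm moves only by the shell command python3 -m inch 'ROWS' [FORCE]. ROWS is JSON, a list that holds one entry, the list of rows, each a list of 7 numbers: the shift along the tool's x, y, z in mm, then the turn, a rotation vector about the tool's x, y, z in rad, then the finger opening in mm, from 0 to 85.4. A call has 1 to 10 rows; each row shifts and turns the commanded pose from where the row before left it, along the tool's axes as they then stand; what a row does not reach is not made up. A row lasts 1/10 s, in which the tool goes at most 50 mm and 8.59 degrees, less where a joint would pass 70% of its speed; a pose out of reach is approached as far as the arm can. A call is refused whole if a number of a shift passes 50 or a number of a turn 0.15, either way. A call with a gripper value outside its range is refused whole. The fingers move at their own pace and stop on an object; FORCE is the grip in N (left out, the last holds). Time passes only in rows, so rows that do not move let the fingers close. It gives the time, the measured TCP pose, the force, the opening and the grip force at its end, in the units of the state.
- manip.get_obs(): the state, without advancing time (a new reading comes with each control period).
- capture(name): name is "scene" or "top" or "wrist"; returns (picture, depth): 400x640x3 uint8, red, green, blue; 400x640 float32, m along the optical axis (not along the pixel's ray), 0 where there is no reading.
- get_calibration(name): a dict with "intrinsics" (3x3 intrinsics, pixels), "T" (4x4, takes a point from camera to world coordinates); the wrist camera has in their place "tool_from_camera" (4x4, takes a point from camera to tool coordinates, whose origin is the TCP and whose axes are the flange's). Camera axes: x right, y down, z forward; pixel columns grow to the right and rows downward; lengths in m; the calibration is good to about 2 mm. A picture is of the moment at which its call begins: read the wrist's pose just before it. get_calibration takes no time and is no camera call.
- order.finish_job(): hands the job in; it is judged then, once.
The state is a dict: "time_s": time; "q": joint angles; "qvel": joint speeds; "effort": joint torques, N m; "tcp_pos": TCP position; "orientation": TCP orientation; "contact_force": force on the tool from outside, world axes, zero at the start; "torque": the same for the moment, N m; "gripper_width": finger opening in m; "gripper_force": force on a finger pad.
Only numpy, scipy, OpenCV 4.12 (cv2) and the standard library are available. Lean on these libraries where they do the work, as an engineer would, in place of code of your own. Each camera call takes 0.05 s, during which the arm holds its last target. There are 200 camera calls.

### The job

The hot-water boiler is going out of use. Turn its tap lever fully shut (a quarter turn, crosswise to its brass pipe, to the stop); then take the S-hook off the boiler's rail, pass its lower bend through the hole of the wooden tag, lift the tag out of its stand with it, and hang the hook with the tag back on the rail, hanging free and not swinging about. Leave the bell, shaker, price card and brownie where they are.

Things in the scene. Friction and masses are not known exactly. Their poses are not given: they have to be found in the camera images.
- boiler: White hot-water boiler, fixed: foot 220 x 320 x 20 mm, column with its front face at x = -40 mm, head overhanging the front (underside 410 mm up, front edge at x = -100 mm). Origin on the counter; +x to its back, +y to the left seen from the front (robot), z up. Tap on its left half, on a panel sloping 28 deg; hanging rail on its right half.
- tap_pivot (a point): Point on the tap lever's turning axis at mid height of the lever's grip, at (-111, 75, 249) mm in the boiler's frame. The turning axis is the sloping panel's normal, 28 deg from vertical, leaning to the boiler's front: (-sin 28, 0, cos 28) in the boiler's frame. Axes as the boiler's.
- tap_grip (a point): Middle of the lever's black grip, 83 mm from the turning axis; moves with the lever. The grip is 18 mm wide, 64 mm long, 16 mm high along the turning axis; the lever's end is 115 mm from the axis. About 24 mm or more is free below the grip. Axes: x from the lever's end towards the turning axis, z along that axis (up).
- tap (a joint): Lever angle in rad: 0 = open (lever points down the slope to the front, along the brass pipe), 1.571 = shut, at the stop (lever points straight to the boiler's left, +y). Growing angle is clockwise seen from above the panel. Stiff (0.2 N m) and stays where left.
- rail_mid (a point): Middle of the axis of the round steel hanging rail, 290 mm above the counter: 12 mm thick, running 55 mm either way along the boiler's y, carried at each end by a bar that runs back to the column 65 mm behind. Axes as the boiler's.
- s_hook: Loose dark steel S-hook, 176 mm long, 90 g, flat bar 8 mm wide (in plane), 10 mm thick (along its y). Origin at its middle; it lies in its xz plane. Bar centre line (x, z) mm: upright from (-26, 68) to (-26, 20), slanting to (26, -20), upright to (26, -68), with a bend at each end. On the rail its x is as the boiler's x, z up: the upper upright part is in front of the rail.
- hook_upper (a point): Rail seat in the upper bend, 74 mm above the hook's origin: the rail's axis lies here when it hangs. The bend passes over z = +88 mm (hook's frame) and comes down behind the rail to a tip whose end is at (x, z) = (22, 62) mm. To unhook, raise the hook 22 to 35 mm (more meets the slanting part), then draw it to the boiler's front. Axes as the hook's.
- hook_lower (a point): Point just above the bar of the lower bend where the tag's hole edge rests, 77 mm below the hook's origin. The bend passes under z = -88 mm (hook's frame) and comes up on the -x side (towards the robot on the rail) to a tip whose end is at z = -68 mm, outer face at x = -26 mm. Axes as the hook's.
- tag: Loose plain wooden tag plate, 90 mm wide (its y), 6 mm thick (its x), 115 mm high (z), 60 g. Origin at the centre of its underside. It stands loosely upright in the stand's slot.
- tag_hole (a point): Centre of the tag's rectangular hanging hole, 30 mm wide and 36 mm high, through the thickness, 83 mm above the tag's underside; 14 mm of wood above it. Axes as the tag's: x through the plate, to the back (away from the robot) while it stands in the stand.
- tag_stand: Dark wooden slotted stand fixed to the counter, 100 x 110 mm, 62 mm high. Origin on the counter under its middle; the slot runs along its y, 9 mm wide, floor 40 mm above the counter, 22 mm deep; the tag faces along its x.
- bell: Brass desk bell, 84 mm wide, 61 mm high; bystander. Origin at its underside.
- shaker: Sugar shaker, 44 mm wide, 90 mm high; bystander. Origin at its underside.
- price_card: Price card in a small wooden block, 100 mm wide, 70 mm high; bystander. Origin at its underside.
- brownie: Brownie square 112 x 76 x 38 mm; bystander. Origin at its underside.
There are look-alikes about, which are no part of the job. Of the things that look like the tag, the smaller one is meant.

How it is judged:
On the way, in this order (a step that is already met when the one before it is completed fails the run):
1. the tap lever is shut (within 4 degrees of its stop) while the S-hook still hangs on the rail (value of joint tap above 1.5 rad and distance of s_hook from where it was at the start of the episode below 0.03 m and contact force between s_hook and boiler above 0.2 N), for 0.2 s.
2. the S-hook is off the rail, the tag still stands in its stand (value of joint tap above 1.5 rad and distance between hook_upper and rail_mid above 0.09 m and distance of tag from where it was at the start of the episode below 0.02 m), for 0.1 s.
3. the tag hangs on the hook's lower bend by its hole, lifted clear of the stand (value of joint tap above 1.5 rad and distance between hook_upper and rail_mid above 0.09 m and x of hook_lower in the frame of tag_hole between -0.02 and 0.02 m and y of hook_lower in the frame of tag_hole between -0.016 and 0.016 m and z of hook_lower in the frame of tag_hole between 0 and 0.026 m and z of tag in the frame of tag_stand above 0.064 m and contact force between tag and s_hook above 0.2 N and not (contact force between tag and the fingers above 0.05 N)), for 0.2 s.
At the end, for the whole second after the job is handed in: Lever within 4 degrees of shut; the S-hook's upper bend sits on the rail (rail seat within 12 mm sideways, 8 mm in height, between the brackets); the tag hangs by its hole in the lower bend, underside over 30 mm above the counter; both slower than 120 mm/s (value of joint tap above 1.5 rad and x of hook_upper in the frame of rail_mid between -0.012 and 0.012 m and z of hook_upper in the frame of rail_mid between -0.008 and 0.008 m and y of hook_upper in the frame of rail_mid between -0.05 and 0.05 m and x of hook_lower in the frame of tag_hole between -0.02 and 0.02 m and y of hook_lower in the frame of tag_hole between -0.016 and 0.016 m and z of hook_lower in the frame of tag_hole between 0 and 0.026 m and contact force between s_hook and boiler above 0.2 N and contact force between tag and s_hook above 0.2 N and height (world z) of tag above 0.03 m and linear speed of each of tag, s_hook below 0.12 m/s); the robot touches nothing.
It fails at once if the bell is pushed more than 25 mm or tipped over (distance of bell from where it was at the start of the episode above 0.025 m or angle between bell's own z axis and vertical above 0.5 rad).
It fails at once if the shaker is pushed more than 25 mm or tipped over (distance of shaker from where it was at the start of the episode above 0.025 m or angle between shaker's own z axis and vertical above 0.5 rad).
It fails at once if the price card is pushed more than 25 mm or tipped over (distance of price_card from where it was at the start of the episode above 0.025 m or angle between price_card's own z axis and vertical above 0.5 rad).
It fails at once if the brownie is pushed more than 25 mm or tipped over (distance of brownie from where it was at the start of the episode above 0.025 m or angle between brownie's own z axis and vertical above 0.5 rad).
It also fails if it takes over 72 s, if anything falls off the work surface, if the arm or the gripper's body presses on something with over 40 N, if the wrist force passes 120 N, or if a joint passes its speed limit or range.

## Working session

There is one attempt and no reset: what is moved stays moved. The work goes in short steps, Python scripts to look and compute and a shell command to move; the robot and the scene stay as the last step left them, time stands still between calls to the robot, and variables do not carry over. Pictures are saved under pics/ and viewed, at most 10 in all, crops included, and the job is handed in when it is done.

```bash
ls; mkdir -p pics; python3 - <<'E'
from cell import manip, capture, get_calibration
import cv2, numpy as np
for n in ("scene","top"):
    p,d=capture(n); cv2.imwrite(f"pics/{n}0.png",p[...,::-1]); np.save(f"pics/{n}0.npy",d); np.save(f"pics/{n}0rgb.npy",p)
    c=get_calibration(n); print(n,np.round(c["T"],3).tolist(),np.round(c["intrinsics"],1).tolist())
print(get_calibration("wrist")); print(manip.get_obs())
E
```

```text
pics
scene [[-0.827, -0.369, 0.423, 0.039], [-0.561, 0.522, -0.642, 0.671], [0.016, -0.769, -0.639, 0.919], [0.0, 0.0, 0.0, 1.0]] [[378.0, 0.0, 318.3], [0.0, 378.0, 204.6], [0.0, 0.0, 1.0]]
top [[-0.133, -0.865, 0.483, -0.161], [-0.991, 0.114, -0.068, 0.039], [0.003, -0.488, -0.873, 1.478], [0.0, 0.0, 0.0, 1.0]] [[435.7, 0.0, 319.1], [0.0, 435.7, 194.9], [0.0, 0.0, 1.0]]
{'intrinsics': array([[304.52499536,   0.        , 325.4876961 ],
       [  0.        , 304.52499536, 196.67314837],
       [  0.        ,   0.        ,   1.        ]]), 'tool_from_camera': array([[ 2.72384625e-04, -9.52858262e-01, -3.03415653e-01,
         7.68716044e-02],
       [ 9.99999951e-01,  2.12325605e-04,  2.30932069e-04,
        -1.65537783e-04],
       [-1.55622618e-04, -3.03415701e-01,  9.52858273e-01,
        -1.41523659e-01],
       [ 0.00000000e+00,  0.00000000e+00,  0.00000000e+00,
         1.00000000e+00]])}
{'time_s': 0.1, 'q': array([-9.10878220e-01,  3.59319636e-01,  1.11479641e-02, -2.74626050e-04,
       -1.22411054e+00, -2.88089680e-01]), 'qvel': array([-0.00106633, -0.00129657,  0.00274446,  0.00188692, -0.0005597 ,
       -0.00049519]), 'effort': array([-1.72359454e-03, -5.84763193e+01,  2.94107366e+01,  6.95467874e+00,
       -3.21076790e-03, -1.00634901e-05]), 'tcp_pos': array([ 0.2450409 , -0.6284886 ,  0.23045956]), 'orientation': array([ 3.14009464e+00, -1.74666567e-04, -2.76985760e+00]), 'contact_force': array([ 0.89225253, -0.60106463,  0.09736908]), 'torque': array([ 0.0118092 , -0.03637227, -0.00035603]), 'gripper_force': 0.0, 'gripper_width': 0.08537052879079644}
```

View pics/scene0.png

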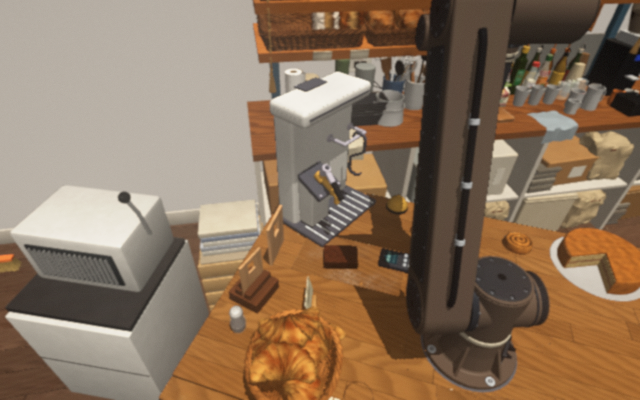

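View pics/top0.png

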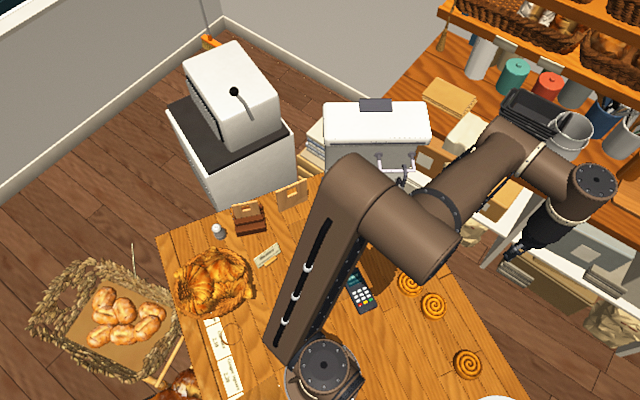

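```bash
cat > h.py <<'E'
import numpy as np, cv2
from cell import get_calibration
from scipy.spatial.transform import Rotation as R
def cloud(n,d):
    c=get_calibration(n);K=c["intrinsics"];T=c["T"]
    v,u=np.mgrid[0:d.shape[0],0:d.shape[1]]
    P=np.stack([(u-K[0,2])/K[0,0]*d,(v-K[1,2])/K[1,1]*d,d],-1)
    W=P@T[:3,:3].T+T[:3,3]; W[d==0]=np.nan; return W
E
python3 - <<'E'
from h import *
np.set_printoptions(precision=3,suppress=True)
for n,px in (("scene",dict(headtop=(320,98),hook=(364,160),rail=(346,137),tap=(325,183),browni=(340,257),bell=(398,203),tag=(252,272),big=(277,232),card=(309,292),shaker=(237,316),standtop=(262,296),footfront=(345,225))),
            ("top",dict(head=(375,125),tag=(248,207),big=(292,192),card=(267,255),shaker=(219,230),hook=(403,178)))):
    d=np.load(f"pics/{n}0.npy"); W=cloud(n,d); np.save(f"pics/{n}W.npy",W)
    for k,(u,v) in px.items(): print(n,k,(u,v),np.nanmedian(W[v-1:v+2,u-1:u+2].reshape(-1,3),0))
    rgb=np.load(f"pics/{n}0rgb.npy").astype(int)
    m=(W[...,2]>0.41)&(W[...,2]<0.6)&(W[...,0]>0.5)&(W[...,0]<1.1)&(np.abs(W[...,1])<.6)&(rgb.min(-1)>150)
    z=W[m]; h=np.histogram(z[:,2],bins=np.arange(.41,.6,.01)); print(n,h[0])
    zt=h[1][h[0].argmax()]; t=m&(np.abs(W[...,2]-zt-.005)<.012)
    print(zt,cv2.minAreaRect((W[t][:,:2]).astype(np.float32)),t.sum())
p=cv2.imread("pics/scene0.png"); cv2.imwrite("pics/c1.png",cv2.resize(p[60:340,210:430],None,fx=2.7,fy=2.1*1.0,interpolation=2))
E
```

```text
scene headtop (320, 98) [ 0.606 -0.189  0.461]
scene hook (364, 160) [ 0.902 -1.146 -0.368]
scene rail (346, 137) [ 0.61  -0.364  0.25 ]
scene tap (325, 183) [ 0.558 -0.153  0.201]
scene browni (340, 257) [ 0.423 -0.042  0.037]
scene bell (398, 203) [ 0.386 -0.388  0.041]
scene tag (252, 272) [0.568 0.196 0.098]
scene big (277, 232) [0.621 0.022 0.088]
scene card (309, 292) [0.42  0.129 0.047]
scene shaker (237, 316) [0.514 0.315 0.079]
scene standtop (262, 296) [0.523 0.212 0.041]
scene footfront (345, 225) [ 0.494 -0.194  0.019]
scene [   0    0   10  231  894 1152    0    0    0    0    0    0    0    0
    0    0    0    0]
0.46 ((0.6343159079551697, -0.24360783398151398), (0.3154035806655884, 0.14128024876117706), 83.64801788330078) 1927
top head (375, 125) [ 0.614 -0.235  0.46 ]
top tag (248, 207) [0.615 0.196 0.044]
top big (292, 192) [0.682 0.028 0.004]
top card (267, 255) [0.417 0.141 0.044]
top shaker (219, 230) [0.52  0.298 0.079]
top hook (403, 178) [ 0.528 -0.332  0.278]
top [   0    1   62  286 1918 1706    0    0    0    0    0    0    0    0
    0    0    0    0]
0.45 ((0.636619508266449, -0.24254447221755981), (0.3159363865852356, 0.1464264839887619), 84.58482360839844) 3848
```

View pics/c1.png

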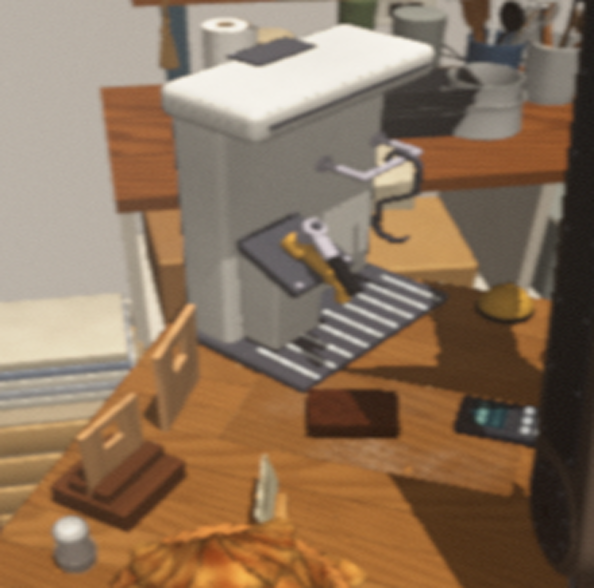

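Choices by description. Tag: small board in the stand at scene (252,272); the larger free-standing board at (277,232) is the look-alike. The crop confirms it. The hook hangs on the rail at (364,160), the lever's black grip is at (335,190), the bell at (398,203), brownie at (340,257), card at (309,292) and shaker at (237,316).

```bash
cat >> h.py <<'E'
from scipy.linalg import logm, expm
from cell import manip, capture
np.set_printoptions(precision=4,suppress=True)
def cur():
    o=manip.get_obs(); T=np.eye(4); T[:3,:3]=R.from_euler('xyz',o["orientation"]).as_matrix(); T[:3,3]=o["tcp_pos"]; return T
def tool(psi,beta,p,up=-1):   # tool z: heading psi, beta below horizontal; tool x down-back
    z=np.array([np.cos(psi)*np.cos(beta),np.sin(psi)*np.cos(beta),-np.sin(beta)])
    x=np.array([-np.cos(psi)*np.sin(beta),-np.sin(psi)*np.sin(beta),-np.cos(beta)])
    T=np.eye(4); T[:3,:3]=np.c_[x,np.cross(z,x),z]; T[:3,3]=p; return T
def steps(T,n,C=None):
    C=cur() if C is None else C
    S=expm(np.real(logm(np.linalg.inv(C)@T))/n)
    print("step x%d"%n,np.round(S[:3,3]*1e3,1).tolist(),np.round(R.from_matrix(S[:3,:3]).as_rotvec(),4).tolist())
def wshot(name):
    T=cur(); p,d=capture("wrist"); c=get_calibration("wrist"); np.savez(f"pics/{name}.npz",p=p,d=d,T=T@c["tool_from_camera"],K=c["intrinsics"])
    cv2.imwrite(f"pics/{name}.png",p[...,::-1])
def wcloud(name):
    f=np.load(f"pics/{name}.npz"); d=f["d"];K=f["K"];T=f["T"]
    v,u=np.mgrid[0:400,0:640]
    P=np.stack([(u-K[0,2])/K[0,0]*d,(v-K[1,2])/K[1,1]*d,d],-1)
    W=P@T[:3,:3].T+T[:3,3]; W[d==0]=np.nan; return W,f
E
python3 - <<'E'
from h import *
T=tool(-0.1,np.pi/4,[.36,-.27,.36]); steps(T,10)
# boiler: column front plane (x=-40) & tag plane from scene cloud
W=np.load("pics/sceneW.npy")
def plane(m):
    P=W[m]; P=P[np.isfinite(P).all(1)]; c=np.median(P,0); P=P[np.linalg.norm(P-c,axis=1)<.15]
    A=P-P.mean(0); n=np.linalg.svd(A,full_matrices=0)[2][2]; return P.mean(0),n,len(P),np.std(A@n)
mk=lambda u0,v0,u1,v1:(slice(v0,v1),slice(u0,u1))
print("colfront",plane(mk(316,128,326,148))); print("colleft",plane(mk(285,130,298,190))); print("tag",plane(mk(242,268,250,290)))
E
```

```text
step x10 [-21.5, 33.0, -7.3] [0.0187, -0.0771, 0.0447]Traceback (most recent call last):
  File "<stdin>", line 9, in <module>
  File "<stdin>", line 6, in plane
IndexError: boolean index did not match indexed array along axis 1; size of axis is 10 but size of corresponding boolean axis is 3
```

```bash
python3 -m inch '[[[-21.5,33,-7.3,0.019,-0.077,0.045,60],[-21.5,33,-7.3,0.019,-0.077,0.045,60],[-21.5,33,-7.3,0.019,-0.077,0.045,60],[-21.5,33,-7.3,0.019,-0.077,0.045,60],[-21.5,33,-7.3,0.019,-0.077,0.045,60],[-21.5,33,-7.3,0.019,-0.077,0.045,60],[-21.5,33,-7.3,0.019,-0.077,0.045,60],[-21.5,33,-7.3,0.019,-0.077,0.045,60],[-21.5,33,-7.3,0.019,-0.077,0.045,60],[-21.5,33,-7.3,0.019,-0.077,0.045,60]]]' 40; python3 - <<'E'
from h import *
wshot("w1"); print(manip.get_obs()["q"], cur()); steps(tool(-0.1,np.pi/4,[.36,-.27,.36]),4)
E
```

```text
time_s: 1.1
tcp_pos: [0.3581, -0.2757, 0.3572]
orientation: [-3.133, 0.775, 3.045]
contact_force: [0.9, 0.2, -0.0]
gripper_width: 0.0599
gripper_force: 0.0
[-0.4305 -0.4537 -0.5636 -0.3463 -0.7357 -1.0723] [[-0.7051  0.1017  0.7018  0.3593]
 [ 0.0721  0.9948 -0.0717 -0.27  ]
 [-0.7054  0.0001 -0.7088  0.3594]
 [ 0.      0.      0.      1.    ]]
step x4 [-0.2, 0.0, 0.0] [-0.0003, -0.0006, -0.0003]
```

View pics/w1.png

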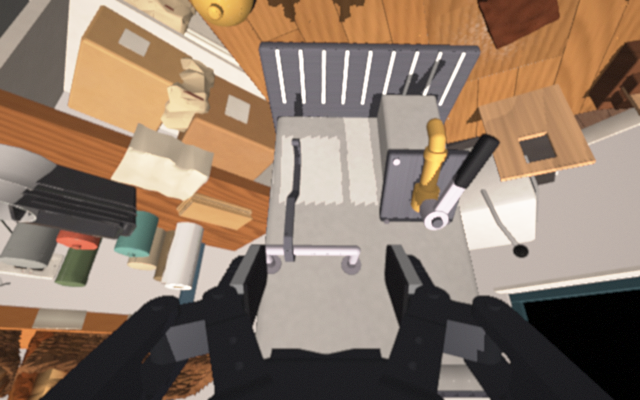

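The wrist view is upside down. Rail from (272,255) to (352,255), hook on it at (290,250) with its bend down at (296,145). Lever pivot at (437,220), black grip centre at (480,155), so it already points partly towards +y.

```bash
python3 - <<'E'
from h import *
W,f=wcloud("w1"); p=f["p"].astype(int)
for k,(u,v) in dict(railL=(348,251),railmid=(315,251),railR=(275,251),hookup=(290,240),hooklow=(293,205),hookmid=(290,225),hookbot=(296,150),pivot=(437,220),grip=(478,158),gripend=(492,143),foot1=(264,45),foot2=(476,50),footb1=(283,110)).items():
    print(k,np.nanmedian(W[v-1:v+2,u-1:u+2].reshape(-1,3),0))
def fit(u0,v0,u1,v1,W=W):
    P=W[v0:v1,u0:u1].reshape(-1,3);P=P[np.isfinite(P).all(1)]
    m=np.median(P,0)
    for t in(.1,.02,.006):
        n=np.linalg.svd(P-P.mean(0),full_matrices=0)[2][2]; e=(P-P.mean(0))@n; P=P[np.abs(e)<t]
    n=np.linalg.svd(P-P.mean(0),full_matrices=0)[2][2]
    return P.mean(0),n,len(P),np.std((P-P.mean(0))@n)
print("col",fit(300,290,350,340)); print("col2",fit(310,130,370,240)); print("panel",fit(388,155,412,215)); 
S=np.load("pics/sceneW.npy"); print("left",fit(285,135,298,190,S)); print("tag",fit(242,270,250,292,S)); print("big",fit(270,222,283,245,S))
# dark hook mask
gray=p.max(-1); m=(gray<95)&(np.abs(W[...,1]+.33)<.08)&(W[...,0]>.45)&(W[...,0]<.6)&(W[...,2]>.1)&(W[...,2]<.33)
q=W[m]; print(len(q)); 
for z in np.arange(.11,.32,.015):
    s=q[np.abs(q[:,2]-z)<.0075]
    if len(s): print(round(z,3),len(s),np.median(s,0),np.ptp(s[:,1]))
# black grip
g=(gray<70)&(W[...,1]>-.2)&(W[...,1]<0.05)&(W[...,2]>.19)&(W[...,2]<.32)&(W[...,0]<.6)
q=W[g];print("grip",len(q),np.median(q,0),q.min(0),q.max(0)); v,u=np.where(g);print(u.min(),u.max(),v.min(),v.max()); print(np.linalg.svd(q-q.mean(0),full_matrices=0)[2][0], q.mean(0))
E
```

```text
railL [ 0.5525 -0.2691  0.2918]
railmid [ 0.5489 -0.3078  0.2919]
railR [ 0.5429 -0.3544  0.2926]
hookup [ 0.5227 -0.3324  0.2869]
hooklow [ 0.5218 -0.3314  0.2435]
hookmid [ 0.5204 -0.3334  0.2695]
hookbot [ 0.557  -0.3403  0.1366]
pivot [ 0.5536 -0.1612  0.2561]
grip [ 0.4865 -0.1262  0.2144]
gripend [ 0.4731 -0.1153  0.2058]
foot1 [ 0.4745 -0.3772  0.0115]
foot2 [ 0.5098 -0.0777  0.014 ]
footb1 [ 0.5963 -0.3773  0.0184]
col (array([ 0.6192, -0.3035,  0.3536]), array([ 0.9933, -0.1157, -0.0018]), 2489, np.float64(0.0008178928695970944))
col2 (array([ 0.6216, -0.2813,  0.1569]), array([ 0.9933, -0.1153, -0.0006]), 6572, np.float64(0.0007611759906697952))
panel (array([ 0.5751, -0.1965,  0.1927]), array([-0.4651,  0.0493,  0.8839]), 1432, np.float64(0.0008881161441090221))
left (array([ 0.653 , -0.1008,  0.2698]), array([-0.2536,  0.9673, -0.0079]), 589, np.float64(0.0031522629604303454))
tag (array([0.5647, 0.2262, 0.0962]), array([ 0.9967,  0.0811, -0.0038]), 164, np.float64(0.0016431264961389558))
big (array([0.617 , 0.0294, 0.0875]), array([ 0.9348,  0.3547, -0.016 ]), 277, np.fl
[... 152 characters left out ...]
 [ 0.574  -0.3415  0.1699] 0.007559423821724531
0.185 46 [ 0.5734 -0.3409  0.1856] 0.007102800667859621
0.2 19 [ 0.5644 -0.3395  0.2018] 0.008669648297524923
0.215 25 [ 0.5458 -0.3358  0.2144] 0.008767652191022768
0.23 49 [ 0.5218 -0.3343  0.2328] 0.008699461537535758
0.245 76 [ 0.5209 -0.3348  0.2452] 0.008254118341191496
0.26 86 [ 0.5206 -0.3348  0.2598] 0.008475294412025047
0.275 90 [ 0.5203 -0.3344  0.2752] 0.008336049452488226
0.29 5 [ 0.5581 -0.3347  0.2953] 0.003462751040025802
0.305 5 [ 0.547  -0.3333  0.2993] 0.001295636584662363
grip 1034 [ 0.4904 -0.1282  0.2136] [ 0.4674 -0.1719  0.1901] [ 0.5709 -0.1089  0.2545]
418 498 134 220
[ 0.7919 -0.421   0.4423] [ 0.4912 -0.1284  0.214 ]
```

```bash
cat >> h.py <<'E'
psi=-0.116; A=np.array([np.cos(psi),np.sin(psi),0]); B=np.array([-np.sin(psi),np.cos(psi),0]); Z=np.array([0,0,1.])
O=A*.690+B*(-.170)
def bw(x,y,z): return O+A*x+B*y+Z*z
b28=np.radians(28)
def lever(th,down):  # tool on grip at lever angle th, TCP 'down' m past grip mid along tool z
    T=tool(psi,np.pi/2-b28,bw(-.111,.075,.249)); T[:3,:3]=T[:3,:3]@R.from_rotvec([0,0,th]).as_matrix()
    T[:3,3]+=T[:3,0]*.083+T[:3,2]*down; return T
E
python3 - <<'E'
from h import *
H=lever(.32,-.05); steps(H,8); print(H, lever(.32,.01)[:3,3]); steps(lever(1.571,.01),10,lever(.32,.01))
E
```

```text
step x8 [0.8, 19.9, 17.5] [0.0069, 0.0363, 0.0411]
[[-0.7961  0.3857  0.4663  0.4747]
 [ 0.4095  0.9107 -0.0543 -0.1247]
 [-0.4456  0.1477 -0.8829  0.2562]
 [ 0.      0.      0.      1.    ]] [ 0.5027 -0.1279  0.2032]
step x10 [-0.6, 10.4, -0.0] [-0.0, -0.0, 0.1251]
```

```bash
python3 -m inch '[[[0.8,20,17.5,0.007,0.036,0.041,45],[0.8,20,17.5,0.007,0.036,0.041,45],[0.8,20,17.5,0.007,0.036,0.041,45],[0.8,20,17.5,0.007,0.036,0.041,45],[0.8,20,17.5,0.007,0.036,0.041,45],[0.8,20,17.5,0.007,0.036,0.041,45],[0.8,20,17.5,0.007,0.036,0.041,45],[0.8,20,17.5,0.007,0.036,0.041,45],[0,0,0,0,0,0,45]]]' 20; python3 - <<'E'
from h import *
wshot("w2"); print(manip.get_obs()["q"]); steps(lever(.32,.01),4)
E
```

```text
time_s: 2.05
tcp_pos: [0.4587, -0.1449, 0.2559]
orientation: [3.002, 0.473, 2.704]
contact_force: [0.3, -0.1, -0.2]
gripper_width: 0.0453
gripper_force: 0.0
[ 0.2299 -0.304  -0.8433  0.311  -0.5894 -2.4239]
step x4 [-1.3, 6.4, 16.7] [-0.0022, 0.0017, 0.009]
```

View pics/w2.png

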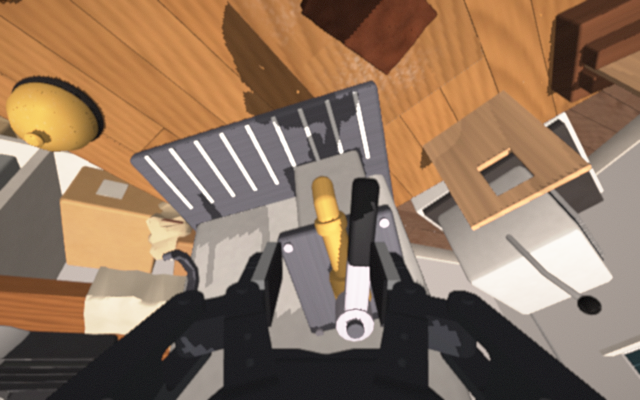

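The lever and its black grip lie between the fingers at (362,225). A positive turn would run joint 6 to its limit, so I'll take the half-turned grasp.

```bash
python3 -m inch '[[[0,0,-3,0,0,-0.148,45],[0,0,-3,0,0,-0.148,45],[0,0,-3,0,0,-0.148,45],[0,0,0,0,0,-0.148,45],[0,0,0,0,0,-0.148,45],[0,0,0,0,0,-0.148,45],[0,0,0,0,0,-0.148,45],[0,0,0,0,0,-0.148,45],[0,0,0,0,0,-0.148,45],[0,0,0,0,0,-0.148,45]]]' && python3 -m inch '[[[0,0,0,0,0,-0.148,45],[0,0,0,0,0,-0.148,45],[0,0,0,0,0,-0.148,45],[0,0,0,0,0,-0.148,45],[0,0,0,0,0,-0.148,45],[0,0,0,0,0,-0.148,45],[0,0,0,0,0,-0.148,45],[0,0,0,0,0,-0.148,45],[0,0,0,0,0,-0.148,45],[0,0,0,0,0,-0.148,45]]]';  python3 - <<'E'
from h import *
F=np.diag([-1.,-1,1,1]); print(manip.get_obs()["q"]); steps(lever(.32,-.05)@F,3)
E
```

```text
time_s: 3.1
tcp_pos: [0.4526, -0.1465, 0.2656]
orientation: [-2.671, 0.165, -2.021]
contact_force: [0.5, -0.3, 0.3]
gripper_width: 0.045
gripper_force: 0.0
time_s: 4.1
tcp_pos: [0.4526, -0.1465, 0.2656]
orientation: [-2.914, -0.445, -0.632]
contact_force: [-0.2, -1.0, 0.1]
gripper_width: 0.0452
gripper_force: 0.0
[ 0.2349 -0.326  -0.8328  0.3037 -0.6188  0.5468]
step x3 [0.6, -9.1, 5.8] [0.0022, -0.0037, -0.0474]
```

```bash
python3 -m inch '[[[0.6,-9.1,5.8,0.002,-0.004,-0.047,45],[0.6,-9.1,5.8,0.002,-0.004,-0.047,45],[0.6,-9.1,5.8,0.002,-0.004,-0.047,45],[0,0,0,0,0,0,45],[0,0,0,0,0,0,45]]]';  python3 - <<'E'
from h import *
F=np.diag([-1.,-1,1,1]); print(manip.get_obs()["q"]); steps(lever(.32,-.05)@F,1);steps(lever(.32,.01)@F,4)
wshot("w3")
W,f=wcloud("w3"); g=f["p"].max(-1)<70
E
```

```text
time_s: 4.6
tcp_pos: [0.4756, -0.1238, 0.2555]
orientation: [-2.973, -0.458, -0.483]
contact_force: [0.4, 0.7, 0.6]
gripper_width: 0.045
gripper_force: 0.0
[ 0.2742 -0.2749 -0.8308  0.3273 -0.5853  0.6187]
step x1 [0.0, 1.0, -1.0] [0.0009, 0.0026, -0.0075]
step x4 [0.0, 0.2, 14.8] [0.0002, 0.0007, -0.0019]
```

View pics/w3.png

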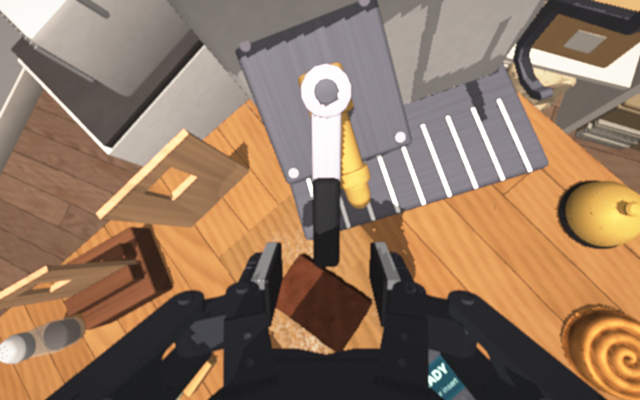

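The lever is centred and aligned with the tool: pivot at (325,90), grip end at (326,262). Now descend and grip.

```bash
python3 -m inch '[[[0,0,15,0,0,0,45],[0,0,15,0,0,0,45],[0,0,15,0,0,0,45],[0,0,15,0,0,0,45],[0,0,0,0,0,0,12],[0,0,0,0,0,0,12],[0,0,0,0,0,0,12],[0,0,0,0,0,0,12]]]' 20;  python3 - <<'E'
from h import *
F=np.diag([-1.,-1,1,1]); steps(lever(1.571,.01)@F,10); steps(lever(1.571,.01)@F,10,lever(.32,.01)@F);print(manip.get_obs()["q"])
E
```

```text
time_s: 5.45
tcp_pos: [0.5031, -0.1274, 0.2031]
orientation: [-2.973, -0.459, -0.483]
contact_force: [7.5, -4.4, -9.1]
gripper_width: 0.0172
gripper_force: 24.3
step x10 [0.6, -10.3, -0.0] [0.0002, 0.0001, 0.1244]
step x10 [0.6, -10.4, -0.0] [0.0, 0.0, 0.1251]
[ 0.2156 -0.1543 -0.9077  0.4189 -0.3838  0.5565]
```

```bash
python3 -m inch '[[[0.5,-8.6,0,0,0,0.104,12],[0.5,-8.6,0,0,0,0.104,12],[0.5,-8.6,0,0,0,0.104,12],[0.5,-8.6,0,0,0,0.104,12],[0.5,-8.6,0,0,0,0.104,12],[0.5,-8.6,0,0,0,0.104,12]]]';  python3 - <<'E'
from h import *
F=np.diag([-1.,-1,1,1]); steps(lever(1.571,.01)@F,6); print(manip.get_obs()["q"])
E
```

```text
time_s: 6.05
tcp_pos: [0.5342, -0.09, 0.2172]
orientation: [-2.734, -0.273, -1.128]
contact_force: [3.2, -2.0, -5.6]
gripper_width: 0.0178
gripper_force: 25.1
step x6 [0.4, -8.6, -0.1] [0.0004, 0.0001, 0.1026]
[ 0.2922 -0.1258 -0.8664  0.4725 -0.4202 -0.1865]
```

```bash
python3 -m inch '[[[0.5,-8.6,0,0,0,0.104,12],[0.5,-8.6,0,0,0,0.104,12],[0.5,-8.6,0,0,0,0.104,12],[0.5,-8.6,0,0,0,0.104,12],[0.5,-8.6,0,0,0,0.104,12],[0.5,-8.6,0,0,0,0.104,12],[0,0,0,0,0,0,12],[0,0,0,0,0,0,12]]]';  python3 - <<'E'
from h import *
F=np.diag([-1.,-1,1,1]); steps(lever(1.571,.01)@F,1); print(manip.get_obs()["q"], manip.get_obs()["torque"])
E
```

```text
time_s: 6.85
tcp_pos: [0.5781, -0.0798, 0.2397]
orientation: [-2.656, 0.003, -1.691]
contact_force: [-3.7, 5.3, -3.4]
gripper_width: 0.0181
gripper_force: 25.7
step x1 [-0.4, -0.4, -0.3] [0.0031, 0.0003, -0.0049]
[ 0.2965 -0.0673 -0.7422  0.4156 -0.481  -0.7472] [1.6147 3.2124 0.5066]
```

```bash
python3 -m inch '[[[0,-1.8,0,0,0,0.015,12],[0,0,0,0,0,0,12],[0,0,0,0,0,0,45],[0,0,0,0,0,0,45],[0,0,0,0,0,0,45],[0,0,-15,0,0,0,45],[0,0,-20,0,0,0,45],[0,0,-25,0,0,0,45],[0,0,0,0,0,0,45]]]';  python3 - <<'E'
from h import *
wshot("w4"); W,f=wcloud("w4"); p=f["p"].astype(int); print(cur())
g=(p.max(-1)<70)&(np.linalg.norm(W-lever(1.571,0)[:3,3],axis=-1)<.06); q=W[g]; q=q[q[:,2]>.22]
c=q.mean(0);d=np.linalg.svd(q-c,full_matrices=0)[2][0]; L=lever(1.571,0)[:3,:3]
print(len(q),c,L.T@(c-lever(1.571,0)[:3,3]),L.T@d)
print(manip.get_obs()["q"])
E
```

```text
time_s: 7.75
tcp_pos: [0.5538, -0.0766, 0.2981]
orientation: [-2.649, 0.011, -1.703]
contact_force: [0.4, -0.9, 0.9]
gripper_width: 0.0451
gripper_force: 0.0
[[-0.1322 -0.8734  0.4687  0.5536]
 [-0.9912  0.1217 -0.0527 -0.0767]
 [-0.011  -0.4715 -0.8818  0.2964]
 [ 0.      0.      0.      1.    ]]
1990 [ 0.5697 -0.0791  0.255 ] [-0.0007 -0.0007 -0.0072] [-0.9999 -0.0088  0.0082]
[ 0.3408 -0.1666 -0.6707  0.3489 -0.6479 -0.7108]
```

View pics/w4.png

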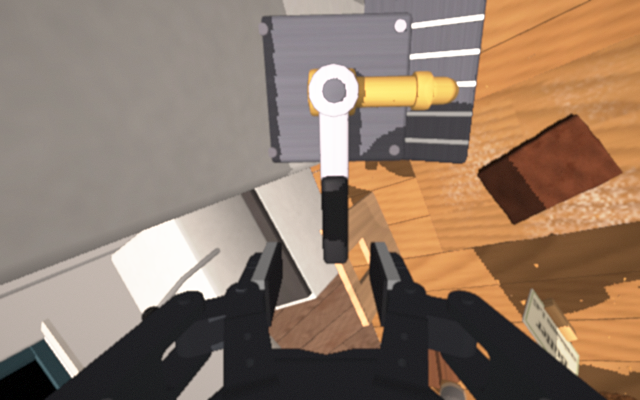

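Lever crosswise to the pipe and within 0.5° of shut: hub at (333,90), grip end at (335,258). Next, the hook.

```bash
cat >> h.py <<'E'
def hookg(back,up=0,pull=0,beta=np.pi/4):
    T=tool(psi,beta,A*.5595+B*(-.2722)+Z*.252); T[:3,3]+=T[:3,2]*(.015-back)+Z*up-A*pull; return T
def path(T,n,C=None):
    C=cur() if C is None else C
    L=np.real(logm(np.linalg.inv(C)@T))
    for k in range(0,n+1,3):
        X=C@expm(L*k/n); c=X[:3,:3]@[.077,0,-.1415]+X[:3,3]; f=lambda p:[round(float((p-O)@e),3) for e in (A,B,Z)]
        print(k,"tcp",f(X[:3,3]),"cam",f(c))
E
python3 - <<'E'
from h import *
C=cur(); C[:3,3]-=C[:3,2]*.03; T=hookg(.08); steps(T,15,C); path(T,15,C)
E
```

```text
step x15 [16.1, -10.8, -1.3] [0.0153, -0.0154, 0.1026]
0 tcp [-0.145, 0.158, 0.323] cam [-0.213, 0.081, 0.447]
3 tcp [-0.124, 0.106, 0.338] cam [-0.217, 0.028, 0.444]
6 tcp [-0.117, 0.049, 0.344] cam [-0.233, -0.021, 0.431]
9 tcp [-0.124, -0.009, 0.339] cam [-0.26, -0.062, 0.409]
12 tcp [-0.145, -0.061, 0.324] cam [-0.293, -0.089, 0.379]
15 tcp [-0.176, -0.102, 0.298] cam [-0.331, -0.102, 0.344]
```

```bash
python3 - <<'E'
from h import *
C=cur(); C[:3,3]-=C[:3,2]*.05+A*.06; print(C[:3,:3].T@(C[:3,3]-cur()[:3,3])*1e3); T=hookg(.08); steps(T,15,C); path(T,15,C)
E
```

```text
[  0.9932  52.8972 -78.3001]
step x15 [13.9, -13.4, 2.4] [0.0153, -0.0154, 0.1026]
0 tcp [-0.215, 0.158, 0.34] cam [-0.283, 0.081, 0.464]
3 tcp [-0.181, 0.112, 0.35] cam [-0.274, 0.033, 0.456]
6 tcp [-0.159, 0.058, 0.352] cam [-0.276, -0.012, 0.439]
9 tcp [-0.152, 0.0, 0.345] cam [-0.287, -0.053, 0.414]
12 tcp [-0.158, -0.055, 0.326] cam [-0.307, -0.083, 0.382]
15 tcp [-0.176, -0.102, 0.298] cam [-0.331, -0.102, 0.344]
```

```bash
python3 -m inch '[[[0,17.6,-26,0,0,0,45],[0,17.6,-26,0,0,0,45],[1,17.6,-26,0,0,0,45],[14,-13.4,2.4,0.015,-0.015,0.103,45],[14,-13.4,2.4,0.015,-0.015,0.103,45],[14,-13.4,2.4,0.015,-0.015,0.103,45],[14,-13.4,2.4,0.015,-0.015,0.103,45],[14,-13.4,2.4,0.015,-0.015,0.103,45],[14,-13.4,2.4,0.015,-0.015,0.103,45],[14,-13.4,2.4,0.015,-0.015,0.103,45]]]';  python3 - <<'E'
from h import *
T=hookg(.08); steps(T,8); path(T,8); print(manip.get_obs()["q"])
E
```

```text
time_s: 8.8
tcp_pos: [0.5156, -0.1943, 0.3475]
orientation: [-2.689, 0.445, -2.315]
contact_force: [0.6, 0.0, 0.1]
gripper_width: 0.0447
gripper_force: 0.0
step x8 [13.5, -13.3, 2.1] [0.0151, -0.0164, 0.1018]
0 tcp [-0.155, 0.037, 0.348] cam [-0.278, -0.028, 0.429]
3 tcp [-0.153, -0.02, 0.337] cam [-0.293, -0.064, 0.402]
6 tcp [-0.163, -0.072, 0.317] cam [-0.315, -0.091, 0.369]
[ 0.0051 -0.2485 -0.5452  0.0229 -0.6508 -0.8666]
```

```bash
python3 -m inch '[[[13.5,-13.3,2.1,0.015,-0.016,0.102,45],[13.5,-13.3,2.1,0.015,-0.016,0.102,45],[13.5,-13.3,2.1,0.015,-0.016,0.102,45],[13.5,-13.3,2.1,0.015,-0.016,0.102,45],[13.5,-13.3,2.1,0.015,-0.016,0.102,45],[13.5,-13.3,2.1,0.015,-0.016,0.102,45],[13.5,-13.3,2.1,0.015,-0.016,0.102,45],[13.5,-13.3,2.1,0.015,-0.016,0.102,45],[0,0,0,0,0,0,45],[0,0,0,0,0,0,45]]]';  python3 - <<'E'
from h import *
T=hookg(.08); steps(T,1); print(manip.get_obs()["q"])
wshot("w5"); W,f=wcloud("w5"); p=f["p"].astype(int)
q=W[(p.max(-1)<95)&(np.abs(W@B+.272)<.03)&(np.abs(W@A-.558)<.02)&(W[...,2]>.2)&(W[...,2]<.32)]
for z in np.arange(.22,.31,.01):
    s=q[np.abs(q[:,2]-z)<.005]
    if len(s)>4: print(round(z,3),len(s),np.median(s@A),np.median(s@B),np.ptp(s@B))
E
```

```text
time_s: 9.8
tcp_pos: [0.4783, -0.3293, 0.2983]
orientation: [-3.138, 0.78, 3.03]
contact_force: [-0.1, 0.6, -0.2]
gripper_width: 0.0451
gripper_force: 0.0
step x1 [-0.0, -0.5, 0.5] [-0.0006, -0.005, 0.0033]
[-0.4616 -0.1397 -0.4642 -0.475  -0.5467 -0.9031]
0.22 22 0.5724569613285467 -0.2726813878287202 0.008236312913738553
0.23 56 0.5571499659452426 -0.2726188959460871 0.007758138366607881
0.24 134 0.556239311216745 -0.27255270620576155 0.00807746213971744
0.25 151 0.5560242416269053 -0.27252006227113507 0.007985118891950804
0.26 156 0.5559227499037884 -0.27311647473307543 0.007813601601958708
0.27 162 0.5556829614634416 -0.2724163905600818 0.0076259272237660936
0.28 138 0.5555583480631463 -0.2730106886893736 0.00812005802730853
```

View pics/w5.png

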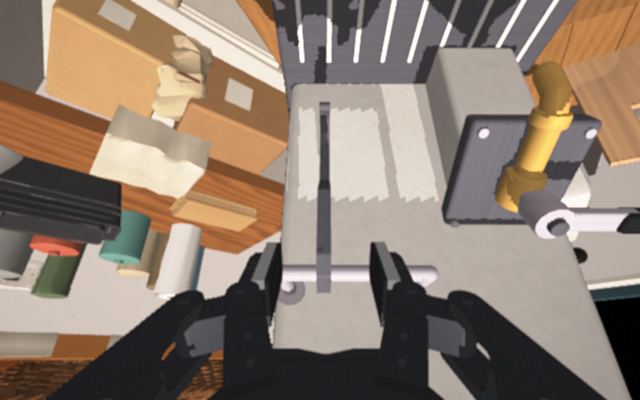

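The hook's upright at (325,270) is centred between the fingers. Advance and grip.

```bash
python3 -m inch '[[[0,0,20,0,0,0,45],[0,0,20,0,0,0,45],[0,-0.4,20,0,0,0,45],[0,0,20,0,0,0,45],[0,0,0,0,0,0,45],[0,0,0,0,0,0,4],[0,0,0,0,0,0,4],[0,0,0,0,0,0,4],[0,0,0,0,0,0,4],[0,0,0,0,0,0,4]]]' 60;  python3 - <<'E'
from h import *
for T in (hookg(0),hookg(0,.026),hookg(0,.026,.10)): steps(T,4)
print(manip.get_obs()["q"])
E
```

```text
time_s: 10.85
tcp_pos: [0.5347, -0.3355, 0.2432]
orientation: [-3.138, 0.783, 3.03]
contact_force: [-0.9, 2.0, 2.5]
gripper_width: 0.0087
gripper_force: 58.1
step x4 [0.3, -0.2, 0.3] [0.0, -0.0005, 0.0008]
step x4 [-4.3, -0.2, -4.3] [0.0, -0.0005, 0.0008]
step x4 [13.4, -0.2, -21.9] [0.0, -0.0005, 0.0008]
[-0.4332  0.0034 -0.4438 -0.5628 -0.4253 -0.8174]
```

```bash
python3 -m inch '[[[-3.7,0,-3.7,0,0,0,4],[-3.7,0,-3.7,0,0,0,4],[-3.7,0,-3.7,0,0,0,4],[-3.7,0,-3.7,0,0,0,4],[-3.7,0,-3.7,0,0,0,4],[0,0,0,0,0,0,4]]]' ;  python3 - <<'E'
from h import *
o=manip.get_obs(); print((cur()[:3,3]-hookg(0)[:3,3])@np.c_[A,B,Z]); print(o["q"])
wshot("w6"); W,f=wcloud("w6"); p=f["p"].astype(int)
q=W[(p.max(-1)<95)&(np.abs(W@B+.272)<.02)&(W@A>.5)&(W@A<.63)&(W[...,2]>.1)&(W[...,2]<.32)]
for z in np.arange(.15,.27,.01):
    s=q[np.abs(q[:,2]-z)<.005]
    if len(s)>4: print(round(z,3),len(s),np.median(s@A),np.median(s@B),np.ptp(s@B))
E
```

```text
time_s: 11.45
tcp_pos: [0.5349, -0.3355, 0.2693]
orientation: [-3.138, 0.783, 3.03]
contact_force: [0.8, -0.1, -0.6]
gripper_width: 0.0086
gripper_force: 57.8
[0.0001 0.0009 0.028 ]
[-0.4152 -0.0284 -0.4333 -0.4942 -0.4538 -0.9012]
0.16 244 0.5925696288250683 -0.2723395486403115 0.009598540969246283
0.17 355 0.6014856070873736 -0.2723133001184919 0.01002621169388146
0.18 117 0.6101381385406596 -0.27306194171013604 0.008470435284597067
0.19 128 0.6100657840780508 -0.2730088886009686 0.008421422485454466
0.2 138 0.6098313289791788 -0.27364470465619783 0.008231458725683038
0.21 146 0.609695125784695 -0.27355284692601944 0.008055162046698316
0.22 95 0.6093919417842235 -0.272828092245359 0.008968132910530002
0.23 73 0.5958188714721737 -0.2727062796030848 0.009326007536772596
0.24 104 0.5817404406311748 -0.2722401392557702 0.009699062502378841
0.25 130 0.5682730061622074 -0.2715994150503449 0.009800837543203156
0.26 296 0.5572835928467472 -0.27082541103564883 0.01133055486207274
0.27 710 0.5566945050077464 -0.271047346031565 0.03520113217889448
```

```bash
python3 -m inch '[[[7,0,-7,0,0,0,4],[14,0,-14,0,0,0,4],[17.7,0,-17.7,0,0,0,4],[17.7,0,-17.7,0,0,0,4],[17.7,0,-17.7,0,0,0,4],[14,0,-14,0,0,0,4],[0,0,0,0,0,0,4]]]' ;  python3 - <<'E'
from h import *
o=manip.get_obs(); print((cur()[:3,3]-hookg(0)[:3,3])@np.c_[A,B,Z]); print(o["q"])
p,d=capture("scene"); np.save("pics/s1rgb.npy",p); S=cloud("scene",d); np.save("pics/s1W.npy",S)
cv2.imwrite("pics/s1.png",cv2.resize(p[200:360,170:390,::-1],None,fx=3.6,fy=3.6,interpolation=2))
p,d=capture("top"); np.save("pics/t1rgb.npy",p); Tt=cloud("top",d); np.save("pics/t1W.npy",Tt); cv2.imwrite("pics/t1.png",p[...,::-1])
def fit(P):
    P=P.reshape(-1,3);P=P[np.isfinite(P).all(1)]
    for t in(.03,.01,.005):
        n=np.linalg.svd(P-P.mean(0),full_matrices=0)[2][2]; P=P[np.abs((P-P.mean(0))@n)<t]
    return P.mean(0),n,len(P),P.min(0),P.max(0)
for W in (S,Tt):
    m=(W[...,2]>.068)&(W[...,2]<.18)&(np.abs(W[...,0]-.58)<.08)&(np.abs(W[...,1]-.2)<.09)
    print(fit(W[m]))
    m=(np.abs(W[...,2]-.062)<.006)&(np.abs(W[...,0]-.58)<.1)&(np.abs(W[...,1]-.2)<.11)
    print(m.sum(), cv2.minAreaRect(W[m][:,:2].astype(np.float32)))
E
```

```text
time_s: 12.2
tcp_pos: [0.408, -0.3207, 0.2689]
orientation: [-3.139, 0.783, 3.028]
contact_force: [-0.3, 0.7, -1.3]
gripper_width: 0.0089
gripper_force: 57.9
[-0.1278  0.0009  0.0275]
[-0.598  -0.1975 -0.5298 -0.6106 -0.6054 -0.6916]
(array([0.5676, 0.1986, 0.1159]), array([-0.9972, -0.0734,  0.0125]), 518, array([0.5605, 0.1477, 0.0681]), array([0.5762, 0.2412, 0.1581]))
360 ((0.561267614364624, 0.23183128237724304), (0.06579388678073883, 0.17200659215450287), 12.799483299255371)
(array([0.5719, 0.1962, 0.1169]), array([-0.9963, -0.0848,  0.0132]), 310, array([0.5642, 0.151 , 0.0683]), array([0.5792, 0.241 , 0.1605]))
229 ((0.5589395761489868, 0.2294643223285675), (0.053501080721616745, 0.17425264418125153), 12.815489768981934)
```

View pics/s1.png

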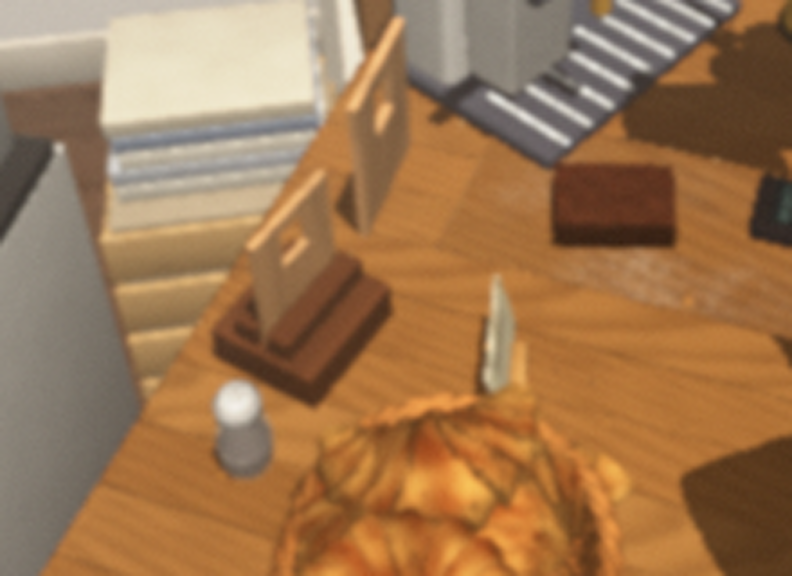

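```bash
cat >> h.py <<'E'
phi=.079; A2=np.array([np.cos(phi),np.sin(phi),0]); B2=np.array([-np.sin(phi),np.cos(phi),0])
def tagT(hx,hz,tc=np.array([.573,.1965,0]),lat=0.001):  # hook origin placed at tag-frame x=hx (m behind plate), world z=hz
    p=tc+A2*(hx-.0165)+B2*lat; p[2]=hz+.0272; return tool(phi,np.pi/4,p)
E
python3 - <<'E'
from h import *
T=tool(phi,np.pi/4,[.44,.17,.335]); steps(T,14)
E
```

```text
step x14 [-4.3, 35.2, -2.5] [-0.0099, -0.0002, -0.0097]
```

```bash
python3 -m inch '[[[-4.3,35,-2.5,-0.01,0,-0.01,4],[-4.3,35,-2.5,-0.01,0,-0.01,4],[-4.3,35,-2.5,-0.01,0,-0.01,4],[-4.3,35,-2.5,-0.01,0,-0.01,4],[-4.3,35,-2.5,-0.01,0,-0.01,4],[-4.3,35,-2.5,-0.01,0,-0.01,4],[-4.3,35,-2.5,-0.01,0,-0.01,4],[-4.3,35,-2.5,-0.01,0,-0.01,4],[-4.3,35,-2.5,-0.01,0,-0.01,4],[-4.3,35,-2.5,-0.01,0,-0.01,4]]]' && python3 -m inch '[[[-4.3,35,-2.5,-0.01,0,-0.01,4],[-4.3,35,-2.5,-0.01,0,-0.01,4],[-4.3,35,-2.5,-0.01,0,-0.01,4],[-4.3,35,-2.5,-0.01,0,-0.01,4],[0,0,0,0,0,0,4],[0,0,0,0,0,0,4]]]';  python3 - <<'E'
from h import *
print(manip.get_obs()["q"]); wshot("w7")
W,f=wcloud("w7"); p=f["p"].astype(int); print(cur()[:3,3])
m=(np.abs(W[...,0]-.573)<.03)&(np.abs(W[...,1]-.197)<.07)&(W[...,2]>.066)&(W[...,2]<.17)
P=W[m];P=P[np.isfinite(P).all(1)]
for t in(.02,.006,.004):
    n=np.linalg.svd(P-P.mean(0),full_matrices=0)[2][2]; P=P[np.abs((P-P.mean(0))@n)<t]
print(len(P),P.mean(0),n,P.min(0),P.max(0))
for z in np.arange(.07,.165,.01):
    s=P[np.abs(P[:,2]-z)<.003]; print(round(z,3),len(s),np.round(np.median(s,0),4),np.round(np.sort(s@B2)[[0,-1]],4) if len(s) else "", (lambda y:[(round(y[i],4),round(y[i+1],4)) for i in np.where(np.diff(y)>.008)[0]])(np.sort(s@B2)))
E
```

```text
time_s: 13.3
tcp_pos: [0.4433, -0.0668, 0.3283]
orientation: [3.122, 0.726, 3.13]
contact_force: [0.0, -0.6, -0.9]
gripper_width: 0.0085
gripper_force: 58.1
time_s: 13.9
tcp_pos: [0.4477, 0.0721, 0.3521]
orientation: [3.117, 0.72, -3.096]
contact_force: [0.5, -0.1, -1.6]
gripper_width: 0.0083
gripper_force: 58.2
[ 0.948  -0.5557 -1.0032  0.795  -0.7795 -2.9485]
[0.4477 0.071  0.352 ]
3205 [0.5696 0.1953 0.1132] [ 0.9962  0.0859 -0.0111] [0.564  0.1506 0.066 ] [0.5773 0.2408 0.1549]
0.07 194 [0.5694 0.1955 0.0696] [0.1049 0.1951] []
0.08 214 [0.5692 0.1959 0.08  ] [0.105  0.1946] []
0.09 220 [0.5696 0.1933 0.09  ] [0.1051 0.1949] []
0.1 226 [0.5695 0.1951 0.1   ] [0.105  0.1946] []
0.11 162 [0.5706 0.1791 0.11  ] [0.1049 0.1943] [(np.float64(0.1349), np.float64(0.1648))]
0.12 170 [0.5703 0.1951 0.12  ] [0.105  0.1949] [(np.float64(0.1344), np.float64(0.1644))]
0.13 178 [0.5704 0.1804 0.13  ] [0.105  0.1954] [(np.float64(0.1351), np.float64(0.1649))]
0.14 224 [0.5694 0.1941 0.1404] [0.105  0.1949] []
0.15 273 [0.5696 0.1963 0.1503] [0.1049 0.1951] []
0.16 0 [nan nan nan]  []
  return _methods._mean(a, axis=axis, dtype=dtype,
  ret = um.true_divide(
```

View pics/w7.png

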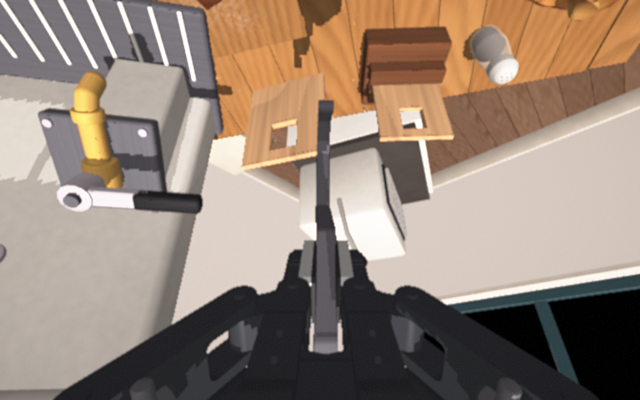

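```bash
sed -i 's/^phi=.079/phi=.086/; s/np.array(\[.573,.1965,0\])/np.array([.5727,.1956,0])/' h.py; python3 - <<'E'
from h import *
W,f=wcloud("w7"); m=(np.abs(W[...,0]-.63)<.07)&(np.abs(W[...,1]-.03)<.08)&(W[...,2]<.3)
print(np.nanpercentile(W[m],[1,99],axis=0))
T=tagT(.06,.285); print(T[:3,3]); steps(T,8)
E
```

```text
[[ 0.5615 -0.0486 -0.0033]
 [ 0.6672  0.1077  0.2461]]
[0.616  0.2003 0.3122]
step x8 [-12.7, 14.6, 18.8] [-0.0005, -0.0081, -0.0039]
```

```bash
python3 -m inch '[[[-12.7,14.6,18.8,0,-0.008,-0.004,4],[-12.7,14.6,18.8,0,-0.008,-0.004,4],[-12.7,14.6,18.8,0,-0.008,-0.004,4],[-12.7,14.6,18.8,0,-0.008,-0.004,4],[-12.7,14.6,18.8,0,-0.008,-0.004,4],[-12.7,14.6,18.8,0,-0.008,-0.004,4],[-12.7,14.6,18.8,0,-0.008,-0.004,4],[-12.7,14.6,18.8,0,-0.008,-0.004,4],[0,0,0,0,0,0,4]]]' ;  python3 - <<'E'
from h import *
print(manip.get_obs()["q"]); steps(tagT(.06,.285),4)
E
```

```text
time_s: 14.85
tcp_pos: [0.6212, 0.1844, 0.3368]
orientation: [-3.141, 0.729, -3.033]
contact_force: [-0.2, -0.4, -2.1]
gripper_width: 0.0087
gripper_force: 58.2
[ 0.6184 -0.1049 -0.8342  1.0932 -0.3761 -3.0291]
step x4 [4.9, 4.1, 3.9] [0.0036, -0.014, 0.0041]
```

```bash
cat >> h.py <<'E'
def tagH(hx,hz,dh=.25,lat=0.001):
    h=phi+dh; d=np.array([np.cos(h),np.sin(h),0]); s=np.array([-np.sin(h),np.cos(h),0])
    p=np.array([.5727,.1956,0])+d*(hx-.0165)+s*lat; p[2]=hz+.0272; return tool(h,np.pi/4,p)
E
python3 - <<'E'
from h import *
T=tagH(.06,.285); steps(T,6); path(T,6)
E
```

```text
step x6 [3.1, 4.6, 2.7] [-0.0262, -0.0093, -0.0276]
0 tcp [-0.094, 0.425, 0.337] cam [-0.242, 0.391, 0.391]
3 tcp [-0.099, 0.438, 0.325] cam [-0.244, 0.387, 0.374]
6 tcp [-0.105, 0.45, 0.312] cam [-0.244, 0.383, 0.358]
```

```bash
python3 -m inch '[[[0,4.6,0,-0.026,-0.009,-0.028,4],[0,4.6,0,-0.026,-0.009,-0.028,4],[3,4.6,2.7,-0.026,-0.009,-0.028,4],[3,4.6,2.7,-0.026,-0.009,-0.028,4],[3,4.6,2.7,-0.026,-0.009,-0.028,4],[3,4.6,2.7,-0.026,-0.009,-0.028,4],[0,0,0,0,0,0,4]]]' ;  python3 - <<'E'
from h import *
print(manip.get_obs()["q"]); steps(tagH(.06,.285),4);steps(tagH(.06,.202),4)
E
```

```text
time_s: 15.55
tcp_pos: [0.6113, 0.2076, 0.3289]
orientation: [-3.141, 0.769, -2.802]
contact_force: [-0.1, -0.5, -0.6]
gripper_width: 0.0084
gripper_force: 58.3
[ 0.3952 -0.1249 -0.921   1.4189 -0.0399 -3.0294]
step x4 [2.4, 0.6, 3.5] [0.0004, -0.004, 0.0007]
step x4 [16.9, 0.6, 18.3] [0.0004, -0.004, 0.0007]
```

The commanded pose lands in a poor joint configuration: q5 near 0 and q6 at its limit. I'll fit the arm's kinematics from the readings so far and plan a better grasp.

```bash
cat > kin.py <<'E'
import numpy as np, itertools
from scipy.optimize import least_squares
from scipy.spatial.transform import Rotation as R
D=np.array([[-.9109,.3593,.0111,-.0003,-1.2241,-.2881,.2450,-.6285,.2305,3.1401,-.0002,-2.7699],
[.2349,-.326,-.8328,.3037,-.6188,.5468,.4526,-.1465,.2656,-2.914,-.445,-.632],
[.2742,-.2749,-.8308,.3273,-.5853,.6187,.4756,-.1238,.2555,-2.973,-.458,-.483],
[.2156,-.1543,-.9077,.4189,-.3838,.5565,.5031,-.1274,.2031,-2.973,-.459,-.483],
[.2965,-.0673,-.7422,.4156,-.481,-.7472,.5781,-.0798,.2397,-2.656,.003,-1.691],
[-.4616,-.1397,-.4642,-.475,-.5467,-.9031,.4783,-.3293,.2983,-3.138,.78,3.03],
[-.4332,.0034,-.4438,-.5628,-.4253,-.8174,.5347,-.3355,.2432,-3.138,.783,3.03],
[-.4152,-.0284,-.4333,-.4942,-.4538,-.9012,.5349,-.3355,.2693,-3.138,.783,3.03],
[-.598,-.1975,-.5298,-.6106,-.6054,-.6916,.408,-.3207,.2689,-3.139,.783,3.028],
[.948,-.5557,-1.0032,.795,-.7795,-2.9485,.4477,.0710,.352,3.117,.72,-3.096],
[.6184,-.1049,-.8342,1.0932,-.3761,-3.0291,.6212,.1844,.3368,-3.141,.729,-3.033],
[.3952,-.1249,-.921,1.4189,-.0399,-3.0294,.6113,.2076,.3289,-3.141,.769,-2.802]])
r=lambda a,t:R.from_euler(a,t).as_matrix()
LIM=np.array([[-3.07,3.07],[-1.43,2.12],[-1.02,1.25],[-3.03,1.67],[-3.05,-.0],[-3.03,3.03]])
def fk(q,P):
    s=P["s"];x=P["x"]
    R1=r('z',q[0]);R2=R1@r('y',q[1]);R3=R2@r('y',s[0]*q[2]);R4=R3@r('x',s[1]*q[3]);R5=R4@r('y',s[2]*q[4]);R6=R5@r('x',s[3]*q[5])
    p=[0,0,x[0]]+R1@[x[1],x[2],0]+R2@[x[3],0,x[4]]+R3@[x[5],0,x[6]]+R5@[x[7],x[8],x[9]]
    return p,R6@R.from_rotvec(x[10:13]).as_matrix()
C0=np.array([[0,0,1.],[0,-1,0],[1,0,0]])
def fit():
    best=None
    for s in itertools.product((1,-1),repeat=4):
        def f(x):
            e=[]
            for d in D:
                p,Rm=fk(d[:6],dict(s=s,x=x)); e+=list(10*(p-d[6:9]))+list((R.from_matrix(Rm.T)*R.from_euler('xyz',d[9:])).as_rotvec())
            return e
        for c in (R.from_matrix(C0).as_rotvec(),R.from_matrix(C0@np.diag([-1,-1,1.])).as_rotvec()):
            o=least_squares(f,np.r_[.4,.1,0,0,.45,.4,.05,.3,0,0,c],method='trf',loss='soft_l1',f_scale=.05)
            if best is None or o.cost<best[0]: best=(o.cost,dict(s=s,x=o.x),f(o.x))
    return best
def ik(T,P,seeds=60,rng=np.random.default_rng(0)):
    sols=[]
    def f(q):
        p,Rm=fk(q,P); return np.r_[10*(p-T[:3,3]),(R.from_matrix(Rm.T@T[:3,:3])).as_rotvec()]
    for _ in range(seeds):
        o=least_squares(f,rng.uniform(LIM[:,0],LIM[:,1]),bounds=(LIM[:,0]-1e-6,LIM[:,1]+1e-6))
        if o.cost<1e-5 and not any(np.abs(o.x-s).max()<.05 for s in sols): sols.append(o.x)
    return sols
E
python3 - <<'E'
from kin import *; import pickle
b=fit(); print(b[0],b[1]["s"],np.round(b[1]["x"],3)); print(np.round(np.array(b[2]).reshape(-1,6),3)); pickle.dump(b[1],open("P.pkl","wb"))
E
```

```text
3.2348297815478214e-05 (-1, -1, -1, -1) [ 0.198 -0.    -0.    -0.     0.602  0.463  0.     0.374 -0.192  0.
  2.418 -2.419  2.419]
[[ 0.    -0.001 -0.002 -0.    -0.    -0.   ]
 [-0.002 -0.001 -0.001 -0.    -0.    -0.001]
 [-0.002 -0.001 -0.001  0.    -0.     0.   ]
 [-0.    -0.001 -0.    -0.     0.     0.   ]
 [ 0.    -0.001 -0.    -0.    -0.     0.   ]
 [-0.001  0.     0.001 -0.     0.     0.   ]
 [ 0.    -0.     0.001  0.     0.     0.   ]
 [ 0.001 -0.     0.001  0.    -0.     0.   ]
 [-0.001  0.001  0.     0.    -0.     0.   ]
 [-0.001  0.006 -0.     0.    -0.     0.   ]
 [ 0.001 -0.001  0.001 -0.001  0.    -0.   ]
 [ 0.001  0.     0.    -0.     0.     0.   ]]
```

```bash
cat > plan.py <<'E'
from h import *; from kin import *; import pickle
P=pickle.load(open("P.pkl","rb")); F=np.diag([-1.,-1,1,1])
def marg(q): return min(np.minimum(q-LIM[:,0],LIM[:,1]-q))
def best(T,n=25):
    s=ik(T,P,n); return sorted(s,key=lambda q:-marg(q))
E
python3 - <<'E'
from plan import *
def place(h,beta,hx,hz):
    d=np.array([np.cos(h),np.sin(h),0]); p=np.array([.5727,.1956,0])+d*(hx-.0165); p[2]=hz+.0272; return tool(h,beta,p)
for fl in (0,1):
  M=F if fl else np.eye(4)
  for bd in (45,55,65):
    be=np.radians(bd); T=hookg(0,0,0,be)@M
    print("flip",fl,"beta",bd,"hook",[(np.round(q,2).tolist()) for q in best(T)[:2]])
    for dh in (0,.3):
        print("   dh",dh,[np.round(q,2).tolist() for q in best(place(phi+dh,be,.0,.2)@M)[:2]],"| behind", [np.round(q,2).tolist() for q in best(place(phi+dh,be,.06,.285)@M)[:1]])
E
```

```text
flip 0 beta 45 hook [[-0.44, 0.01, -0.44, -0.58, -0.43, -0.8]]
   dh 0 [] | behind []
   dh 0.3 [] | behind []
flip 0 beta 55 hook [[-0.34, 0.03, -0.44, -0.27, -0.52, -1.15]]
   dh 0 [[0.61, -0.07, -1.01, 1.3, -0.3, 2.99]] | behind [[0.74, -0.05, -0.71, 0.77, -0.53, -2.83]]
   dh 0.3 [[0.55, -0.09, -1.0, 1.06, -0.1, -2.76]] | behind [[0.72, -0.06, -0.63, 0.44, -0.45, -2.25]]
flip 0 beta 65 hook [[-0.31, 0.07, -0.37, -0.12, -0.7, -1.3]]
   dh 0 [[0.81, -0.01, -0.74, 0.54, -0.57, -2.71]] | behind [[0.75, 0.03, -0.45, 0.38, -0.78, -2.47]]
   dh 0.3 [[0.75, -0.02, -0.67, 0.3, -0.53, -2.16]] | behind [[0.71, 0.02, -0.39, 0.2, -0.76, -2.01]]
flip 1 beta 45 hook [[-0.44, 0.01, -0.44, -0.57, -0.43, 2.34]]
   dh 0 [] | behind []
   dh 0.3 [] | behind []
flip 1 beta 55 hook [[-0.34, 0.03, -0.44, -0.26, -0.52, 1.99]]
   dh 0 [[0.61, -0.07, -1.01, 1.3, -0.3, -0.15]] | behind [[0.74, -0.05, -0.71, 0.77, -0.53, 0.32]]
   dh 0.3 [[0.55, -0.09, -1.0, 1.06, -0.11, 0.38]] | behind [[0.72, -0.06, -0.63, 0.44, -0.45, 0.9]]
flip 1 beta 65 hook [[-0.31, 0.07, -0.37, -0.12, -0.7, 1.84]]
   dh 0 [[0.81, -0.01, -0.74, 0.54, -0.57, 0.43]] | behind [[0.75, 0.03, -0.45, 0.38, -0.78, 0.67]]
   dh 0.3 [[0.75, -0.02, -0.67, 0.3, -0.53, 0.98]] | behind [[0.71, 0.02, -0.39, 0.2, -0.76, 1.13]]
```

```bash
cat >> plan.py <<'E'
T0=tool(0,np.pi/4,[0,0,0]); 
def hk(x,z): return T0[:3,:3].T@np.array([.0165+x,0,-.0272+z])   # hook (x,z) in tool frame
def insT(dx,z,dh=.2,tau=np.radians(20),pt=(0,-.084),lat=.001):
    h=phi+dh; T=tool(h,np.pi/4+tau,[0,0,0]); d=np.array([np.cos(h),np.sin(h),0]); s=np.array([-np.sin(h),np.cos(h),0])
    q=np.array([.5727,.1956,z])+d*dx+s*lat; T[:3,3]=q-T[:3,:3]@hk(*pt); return T
def hz(T,x,z): return T[:3,3]+T[:3,:3]@hk(x,z)
E
python3 - <<'E'
from plan import *
for dx,z in ((.065,.215),(.065,.110),(.0,.113),(0,.2)):
    T=insT(dx,z); print(dx,z,T[:3,3],"tiptop",hz(T,-.026,-.068),"low",min(hz(T,x,-.088)[2] for x in (0,.005,.01)),[np.round(q,2).tolist() for q in best(T,12)[:2]])
steps(insT(.065,.215),6); path(insT(.065,.215),6); print(cur()[:3,3])
E
```

```text
0.065 0.215 [0.6564 0.2213 0.3251] tiptop [0.6166 0.2095 0.2389] low 0.2078210280835997 [[0.69, 0.09, -0.3, 0.24, -0.79, -2.11]]
0.065 0.11 [0.6564 0.2213 0.2201] tiptop [0.6166 0.2095 0.1339] low 0.10282102808359968 [[0.68, 0.16, -0.49, 0.33, -0.53, -2.22]]
0.0 0.113 [0.594  0.2029 0.2231] tiptop [0.5542 0.1912 0.1369] low 0.10582102808359968 [[0.73, 0.05, -0.63, 0.38, -0.52, -2.31]]
0 0.2 [0.594  0.2029 0.3101] tiptop [0.5542 0.1912 0.2239] low 0.1928210280835997 [[0.75, -0.01, -0.46, 0.28, -0.75, -2.2]]
step x6 [-6.0, -0.2, 5.2] [0.005, 0.0555, 0.0074]
0 tcp [-0.107, 0.447, 0.329] cam [-0.245, 0.379, 0.377]
3 tcp [-0.085, 0.457, 0.329] cam [-0.216, 0.397, 0.402]
6 tcp [-0.064, 0.466, 0.325] cam [-0.183, 0.415, 0.421]
[0.6113 0.2076 0.3289]
```

```bash
python3 -m inch '[[[-6,0,5.2,0.005,0.056,0.007,4],[-6,0,5.2,0.005,0.056,0.007,4],[-6,0,5.2,0.005,0.056,0.007,4],[-6,0,5.2,0.005,0.056,0.007,4],[-6,0,5.2,0.005,0.056,0.007,4],[-6,0,5.2,0.005,0.056,0.007,4],[0,0,0,0,0,0,4]]]' ;  python3 - <<'E'
from plan import *
print(manip.get_obs()["q"]); steps(insT(.065,.215),3)
E
```

```text
time_s: 16.25
tcp_pos: [0.6688, 0.2111, 0.35]
orientation: [-3.125, 0.549, -2.854]
contact_force: [-0.8, -1.0, -0.5]
gripper_width: 0.0086
gripper_force: 58.2
[ 0.6871  0.0402 -0.3898  0.362  -0.6657 -2.2074]
step x3 [6.7, 4.5, 5.7] [-0.0054, 0.0376, 0.0001]
```

Configuration healthy again. Finish reaching the point behind the tag and check how the hook sits there.

```bash
python3 -m inch '[[[6.7,4.5,5.7,-0.005,0.038,0,4],[6.7,4.5,5.7,-0.005,0.038,0,4],[6.7,4.5,5.7,-0.005,0.038,0,4],[0,0,0,0,0,0,4],[0,0,0,0,0,0,4]]]' ;  python3 - <<'E'
from plan import *
print(manip.get_obs()["q"]); steps(insT(.065,.215),1);steps(insT(.065,.110),5); C=cur(); print("Q",hz(C,0,-.084),"tip",hz(C,-.026,-.068))
wshot("w8"); W,f=wcloud("w8"); p=f["p"].astype(int)
# hook points in hook frame
V=(W-C[:3,3])@C[:3,:3]; V=V@T0[:3,:3].T; hx=V[...,0]-.0165; hzz=V[...,2]+.0272; hy=V[...,1]
m=(p.max(-1)<95)&(np.abs(hy)<.012)&(hzz<-.0)&(hzz>-.1)&(np.abs(hx)<.05)
for z in np.arange(-.09,0,.01):
    k=m&(np.abs(hzz-z)<.005)
    if k.sum()>3: print(round(z,3),k.sum(),np.median(hx[k]),np.median(hy[k]))
m=(np.abs(W[...,0]-.573)<.03)&(np.abs(W[...,1]-.197)<.07)&(W[...,2]>.066)&(W[...,2]<.17)&(np.abs(hy)>.012)
print(m.sum(),np.nanmedian(W[m],0),np.nanmax(W[m][:,2]))
E
```

```text
time_s: 16.75
tcp_pos: [0.6551, 0.2192, 0.3245]
orientation: [-3.138, 0.437, -2.855]
contact_force: [0.3, 0.2, -0.6]
gripper_width: 0.0081
gripper_force: 58.3
[ 0.6929  0.089  -0.3049  0.2428 -0.7873 -2.1154]
step x1 [-1.9, 1.6, 0.2] [-0.003, 0.001, 0.0008]
step x5 [8.5, 0.4, 19.1] [-0.0006, 0.0002, 0.0002]
Q [0.6337 0.2126 0.2144] tip [0.6154 0.2073 0.2383]
-0.08 336 0.008161216884775616 -0.0011781342781116296
-0.07 315 -0.01840360672158116 -0.0010007763200212201
-0.06 130 0.024209662381304183 -0.0019523850992146249
-0.05 155 0.023920819461501895 -0.001914825029409668
-0.04 163 0.02381975827332665 -0.0018772915780987762
-0.03 170 0.02363521300185819 -0.0021775957179134492
-0.02 99 0.022600723391194823 -0.0024201776398699586
-0.01 85 0.007287507637492495 -0.001602498131190719
456 [0.5697 0.2271 0.1536] 0.15609604196683646
```

View pics/w8.png

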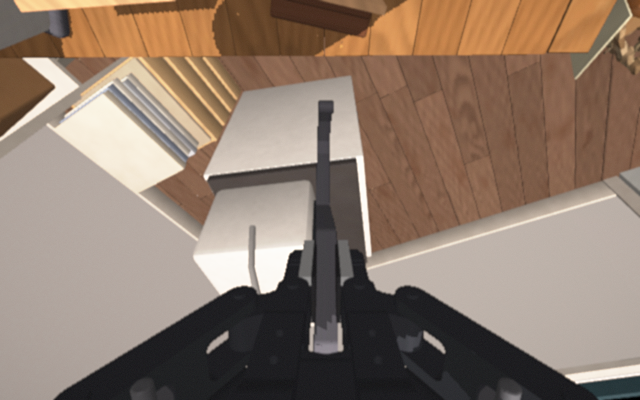

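The hook is upright in the frame and sits as the model expects: tip at (325,105), tag below and out of view. That is 11 pictures viewed, one over the limit of 10, so from here I'll check by measurement only. Lowering behind the tag.

```bash
python3 -m inch '[[[8.5,0.4,19,0,0,0,4],[8.5,0.4,19,0,0,0,4],[8.5,0.4,19,0,0,0,4],[8.5,0.4,19,0,0,0,4],[8.5,0.4,19,0,0,0,4],[0,0,0,0,0,0,4],[0,0,0,0,0,0,4]]]' ;  python3 - <<'E'
from plan import *
C=cur(); print(manip.get_obs()["q"]); steps(insT(.065,.110,lat=.0015),1); print("Q",hz(C,0,-.084),"tip",hz(C,-.026,-.068))
for dx,z in ((.03,.111),(0.0,.114)): steps(insT(dx,z,lat=.0015),5); C=insT(dx,z,lat=.0015); 
steps(insT(0,.114,lat=.0015),4,insT(.03,.111,lat=.0015))
wshot("w9"); W,f=wcloud("w9")
m=(np.abs(W[...,0]-.573)<.02)&(np.abs(W[...,1]-.197)<.07)&(W[...,2]>.1)&(W[...,2]<.17); print(m.sum(),np.nanmedian(W[m],0),np.nanmax(W[m][:,2]))
E
```

```text
time_s: 17.5
tcp_pos: [0.6565, 0.2216, 0.2214]
orientation: [-3.138, 0.438, -2.854]
contact_force: [-0.4, -0.5, -0.1]
gripper_width: 0.0087
gripper_force: 58.3
[ 0.6846  0.1629 -0.4935  0.3351 -0.5332 -2.2249]
step x1 [0.7, 0.3, 1.1] [-0.0029, 0.0012, 0.0019]
Q [0.6351 0.2149 0.1112] tip [0.6169 0.2096 0.1351]
step x5 [6.4, 0.1, -2.9] [-0.0006, 0.0002, 0.0004]
step x5 [11.6, 0.1, -6.0] [-0.0006, 0.0002, 0.0004]
step x4 [6.5, 0.0, -3.8] [0.0, -0.0, -0.0]
5679 [0.5711 0.1975 0.1506] 0.15618948149110903
```

```bash
python3 -m inch '[[[6.4,0.1,-2.9,0,0,0,4],[6.4,0.1,-2.9,0,0,0,4],[6.4,0.1,-2.9,0,0,0,4],[6.4,0,-2.9,0,0,0,4],[6.4,0,-2.9,0,0,0,4],[0,0,0,0,0,0,4]]]'; python3 -m inch '[[[6.5,0,-3.8,0,0,0,4],[6.5,0,-3.8,0,0,0,4],[6.5,0,-3.8,0,0,0,4],[6.5,0,-3.8,0,0,0,4],[0,0,0,0,0,0,4],[0,0,0,0,0,0,4]]]' ;  python3 - <<'E'
from plan import *
C=cur(); print(manip.get_obs()["q"]); steps(insT(0,.114,lat=.0015),1); print("Q",hz(C,0,-.084),"tip",hz(C,-.026,-.068))
wshot("w10"); W,f=wcloud("w10"); p=f["p"].astype(int)
V=(W-C[:3,3])@C[:3,:3]; V=V@T0[:3,:3].T; hx=V[...,0]-.0165; hzz=V[...,2]+.0272; hy=V[...,1]
m=(p.max(-1)<95)&(np.abs(hy)<.015)&(hzz<-.0)&(hzz>-.1)&(np.abs(hx)<.05)
for z in np.arange(-.09,0,.01):
    k=m&(np.abs(hzz-z)<.005)
    if k.sum()>3: print(round(z,3),k.sum(),np.median(hx[k]),np.median(hy[k]))
m=(np.abs(W[...,0]-.573)<.02)&(np.abs(W[...,1]-.197)<.07)&(W[...,2]>.1)&(W[...,2]<.17)&(p[...,0]>110); print(m.sum(),np.nanmedian(W[m],0),np.nanmin(W[m],0),np.nanmax(W[m],0))
E
```

```text
time_s: 18.15
tcp_pos: [0.6218, 0.2119, 0.2206]
orientation: [-3.138, 0.437, -2.854]
contact_force: [-0.4, -0.9, -0.3]
gripper_width: 0.0085
gripper_force: 58.2
time_s: 18.75
tcp_pos: [0.5939, 0.2039, 0.2235]
orientation: [-3.138, 0.438, -2.854]
contact_force: [-0.1, 0.2, -1.6]
gripper_width: 0.0089
gripper_force: 58.2
[ 0.7354  0.0512 -0.6352  0.3853 -0.5184 -2.3196]
step x1 [-0.1, -0.5, -0.7] [-0.0023, 0.0015, 0.0019]
Q [0.5726 0.1973 0.1133] tip [0.5543 0.192  0.1372]
-0.08 202 0.001591607859306541 -0.0010963115589386226
-0.07 229 -0.021242138039304116 -0.0004026056848566928
-0.06 121 0.024193237406651462 -0.0019445280291271042
-0.05 137 0.023988003438818614 -0.0026141931503696953
-0.04 136 0.023689738988627283 -0.002227988579148595
-0.03 147 0.023625103149135324 -0.0018336016359367252
-0.02 99 0.022837458553231688 -0.0024954144625669436
-0.01 84 0.007167297488059001 -0.0016489236105427369
5264 [0.5708 0.192  0.1405] [0.5535 0.1507 0.1   ] [0.5866 0.2409 0.1554]
```

```bash
python3 -m inch '[[[-4.2,0,-9.1,0,0,0,4],[-4.2,0,-9.1,0,0,0,4],[-3.4,0,-7.2,0,0,0,4],[-3.4,0,-7.2,0,0,0,4],[-3.4,0,-7.2,0,0,0,4],[-3.4,0,-7.2,0,0,0,4],[-4.2,0,-9.1,0,0,0,4],[-4.2,0,-9.1,0,0,0,4],[-4.2,0,-9.1,0,0,0,4],[0,0,0,0,0,0,4]]]' ; cat > chk.py <<'E'
from plan import *
import sys
def chk(n):
    C=cur(); o=manip.get_obs(); print(o["q"],o["contact_force"]); print("Q",hz(C,0,-.084),"hookorigin",hz(C,0,0))
    wshot(n); W,f=wcloud(n); p=f["p"].astype(int); q=hz(C,0,-.084)
    wood=(p[...,0]>120)&(p[...,0]-p[...,2]>35)&(np.linalg.norm(W-(q-[0,0,.045]),axis=-1)<.1)&(np.linalg.norm(W[...,:2]-q[:2],axis=-1)<.06)&(W[...,2]>q[2]-.11)
    P=W[wood]; print("tag",len(P)); 
    if len(P)>50:
        n_=np.linalg.svd(P-np.median(P,0),full_matrices=0)[2][2]; print(np.median(P,0)-q,"n",n_,"min",P.min(0),"max",P.max(0))
if __name__=="__main__": chk(sys.argv[1])
E
python3 chk.py w11
```

```text
time_s: 19.8
tcp_pos: [0.5945, 0.2045, 0.3074]
orientation: [-3.139, 0.44, -2.854]
contact_force: [-0.7, 0.3, -1.7]
gripper_width: 0.0086
gripper_force: 58.5
[ 0.7499 -0.0129 -0.4695  0.2896 -0.7374 -2.2116] [-0.6692  0.3012 -1.7025]
Q [0.5733 0.1981 0.1972] hookorigin [0.6006 0.2063 0.2762]
tag 7612
[ 0.0028 -0.0045 -0.0271] n [ 0.9939  0.0835 -0.0718] min [0.5543 0.1497 0.0981] max [0.5945 0.2428 0.2172]
```

```bash
python3 -m inch '[[[0,0,0,0,0,0,4],[0,0,0,0,0,0,4],[0,0,0,0,0,0,4]]]' ; python3 - <<'E'
from plan import *
b65=np.radians(65)
V=[cur(),tool(.2,b65,[.50,.18,.36]),tool(0,b65,[.47,-.05,.365]),tool(psi,b65,[.45,-.25,.365]),hookg(0,.09,.075),hookg(0,.027,.075),hookg(0,.027,0)]
for i in range(1,7):
    T=V[i]; print(i,T[:3,3],[np.round(q,2).tolist() for q in best(T,10)[:2]]); n=max(3,int(np.ceil(max(np.linalg.norm(T[:3,3]-V[i-1][:3,3])/.03,1.0*R.from_matrix(T[:3,:3].T@V[i-1][:3,:3]).magnitude()/.08)))); steps(T,n,V[i-1])
E
```

```text
time_s: 20.15
tcp_pos: [0.5936, 0.2038, 0.3045]
orientation: [-3.138, 0.436, -2.854]
contact_force: [0.4, -0.2, -1.3]
gripper_width: 0.009
gripper_force: 58.5
1 [0.5  0.18 0.36] [[0.91, -0.22, -0.55, 0.35, -0.93, -2.44]]
step x4 [16.0, 0.1, -22.8] [0.0083, 0.0, 0.0199]
2 [ 0.47  -0.05   0.365] [[0.47, -0.35, -0.58, 0.24, -0.96, -2.14], [2.42, -1.31, -0.66, 0.49, -2.5, 2.65]]
step x8 [6.0, -28.2, -3.5] [0.0106, 0.0, 0.0227]
3 [ 0.45  -0.25   0.365] [[-0.13, -0.23, -0.4, -0.01, -0.96, -1.55], [2.04, -1.4, -0.63, 0.63, -2.5, 3.03]]
step x7 [1.3, -28.7, -0.6] [0.007, -0.0, 0.015]
4 [ 0.4603 -0.3277  0.3314] [[-0.48, -0.2, -0.44, -0.45, -0.62, -0.94]]
step x5 [0.4, -15.2, 7.8] [0.0, -0.0698, 0.0]
5 [ 0.4603 -0.3277  0.2684] [[-0.51, -0.13, -0.49, -0.57, -0.53, -0.77]]
step x3 [14.8, 0.0, 14.8] [0.0, -0.0, 0.0]
6 [ 0.5348 -0.3364  0.2684] [[-0.42, -0.03, -0.43, -0.5, -0.45, -0.89]]
step x3 [-17.7, 0.0, 17.7] [0.0, -0.0, 0.0]
```

```bash
python3 -m inch '[[[8,0,-11.4,0.004,0,0.01,4],[8,0,-11.4,0.004,0,0.01,4],[8,0,-11.4,0.004,0,0.01,4],[8,0,-11.4,0.004,0,0.01,4],[8,0,-11.4,0.004,0,0.01,4],[8,0,-11.4,0.004,0,0.01,4],[8,0,-11.4,0.004,0,0.01,4],[8,0,-11.4,0.004,0,0.01,4],[0,0,0,0,0,0,4]]]'; python3 - <<'E'
from plan import *
print(manip.get_obs()["q"]); b65=np.radians(65); steps(tool(0,b65,[.47,-.05,.365]),13)
E
python3 chk.py w12
```

```text
time_s: 21.05
tcp_pos: [0.4991, 0.1802, 0.3625]
orientation: [3.138, 0.44, -2.942]
contact_force: [-0.4, 0.8, -0.5]
gripper_width: 0.0093
gripper_force: 58.5
[ 0.9081 -0.2225 -0.5461  0.3485 -0.9316 -2.4435]
step x13 [3.7, -17.4, -2.0] [0.0068, 0.0002, 0.0139]
[ 0.9081 -0.2225 -0.5461  0.3485 -0.9316 -2.4435] [-0.4248  0.7635 -0.4867]
Q [0.4774 0.1762 0.2523] hookorigin [0.5053 0.1816 0.3313]
tag 9715
[-0.0031 -0.0052 -0.0314] n [ 0.9717 -0.0085 -0.2361] min [0.4582 0.1267 0.155 ] max [0.5005 0.2206 0.2715]
```

```bash
python3 -m inch '[[[3.7,-10,-2,0.007,0,0.014,4],[3.7,-17.4,-2,0.007,0,0.014,4],[3.7,-17.4,-2,0.007,0,0.014,4],[3.7,-17.4,-2,0.007,0,0.014,4],[3.7,-17.4,-2,0.007,0,0.014,4],[3.7,-17.4,-2,0.007,0,0.014,4],[3.7,-17.4,-2,0.007,0,0.014,4],[3.7,-17.4,-2,0.007,0,0.014,4],[3.7,-17.4,-2,0.007,0,0.014,4],[3.7,-17.4,-2,0.007,0,0.014,4]]]'; python3 -m inch '[[[3.7,-17.4,-2,0.007,0,0.014,4],[3.7,-17.4,-2,0.007,0,0.014,4],[3.7,-17.4,-2,0.007,0,0.014,4]]]'; python3 - <<'E'
from plan import *
print(manip.get_obs()["q"]); b65=np.radians(65); steps(tool(psi,b65,[.45,-.25,.365]),12)
E
```

```text
time_s: 22.1
tcp_pos: [0.4792, 0.0078, 0.3631]
orientation: [-3.139, 0.438, -3.099]
contact_force: [0.9, -0.7, -1.4]
gripper_width: 0.0084
gripper_force: 58.5
time_s: 22.4
tcp_pos: [0.4679, -0.0447, 0.364]
orientation: [-3.138, 0.438, 3.138]
contact_force: [0.3, 0.8, -1.3]
gripper_width: 0.0087
gripper_force: 58.5
[ 0.4987 -0.3578 -0.5912  0.255  -0.9653 -2.18  ]
step x12 [0.5, -17.2, -0.3] [0.0036, 0.0001, 0.0085]
```

```bash
python3 -m inch '[[[0.5,-17,-0.3,0.004,0,0.008,4],[0.5,-17,-0.3,0.004,0,0.008,4],[0.5,-17,-0.3,0.004,0,0.008,4],[0.5,-17,-0.3,0.004,0,0.008,4],[0.5,-17,-0.3,0.004,0,0.008,4],[0.5,-17,-0.3,0.004,0,0.008,4],[0.5,-17,-0.3,0.004,0,0.008,4],[0.5,-17,-0.3,0.004,0,0.008,4],[0.5,-17,-0.3,0.004,0,0.008,4],[0.5,-17,-0.3,0.004,0,0.008,4]]]'; python3 -m inch '[[[0.5,-17,-0.3,0.004,0,0.008,4],[0.5,-10,-0.3,0.004,0,0.008,4],[0,0,0,0,0,0,4]]]'; python3 - <<'E'
from plan import *
print(manip.get_obs()["q"]); steps(hookg(0,.09,.075),10); path(hookg(0,.09,.075),10)
E
python3 chk.py w13
```

```text
time_s: 23.4
tcp_pos: [0.4544, -0.2141, 0.3654]
orientation: [-3.135, 0.438, 3.05]
contact_force: [0.1, 0.8, -0.4]
gripper_width: 0.0084
gripper_force: 58.5
time_s: 23.7
tcp_pos: [0.4509, -0.2407, 0.3655]
orientation: [-3.135, 0.438, 3.031]
contact_force: [-0.4, 0.2, -1.4]
gripper_width: 0.0089
gripper_force: 58.5
[-0.0949 -0.2403 -0.4196  0.0168 -0.9541 -1.5947]
step x10 [0.3, -8.5, 3.9] [-0.0004, -0.0348, 0.0006]
0 tcp [-0.214, -0.017, 0.366] cam [-0.344, -0.017, 0.461]
3 tcp [-0.21, -0.042, 0.355] cam [-0.349, -0.042, 0.436]
6 tcp [-0.204, -0.068, 0.344] cam [-0.351, -0.068, 0.411]
9 tcp [-0.197, -0.094, 0.335] cam [-0.35, -0.094, 0.385]
[-0.0949 -0.2403 -0.4196  0.0168 -0.9541 -1.5947] [-0.3791  0.2086 -1.3679]
Q [ 0.4286 -0.2388  0.2553] hookorigin [ 0.4571 -0.2416  0.3343]
tag 5806
[-0.0022 -0.0184 -0.0206] n [ 0.7705 -0.6374  0.0105] min [ 0.3989 -0.2928  0.1524] max [ 0.4683 -0.209   0.2808]
```

```bash
python3 -m inch '[[[0.3,-8.5,3.9,0,-0.035,0.001,4],[0.3,-8.5,3.9,0,-0.035,0.001,4],[0.3,-8.5,3.9,0,-0.035,0.001,4],[0.3,-8.5,3.9,0,-0.035,0.001,4],[0.3,-8.5,3.9,0,-0.035,0.001,4],[0.3,-8.5,3.9,0,-0.035,0.001,4],[0.3,-8.5,3.9,0,-0.035,0.001,4],[0.3,-8.5,3.9,0,-0.035,0,4],[0.3,-8.5,3.9,0,-0.035,0,4],[0.3,-8.5,3.9,0,-0.035,0,4]]]'; python3 -m inch '[[[0,0,0,0,0,0,4],[0,0,0,0,0,0,4]]]'; python3 - <<'E'
from plan import *
print(manip.get_obs()["q"]); steps(hookg(0,.09,.075),1);steps(hookg(0,.027,.075),5)
E
python3 chk.py w14
```

```text
time_s: 24.75
tcp_pos: [0.4611, -0.3254, 0.3321]
orientation: [-3.138, 0.789, 3.029]
contact_force: [-0.5, 0.2, -1.2]
gripper_width: 0.0086
gripper_force: 58.5
time_s: 24.95
tcp_pos: [0.4608, -0.326, 0.3322]
orientation: [-3.138, 0.787, 3.027]
contact_force: [-0.2, -0.1, -1.0]
gripper_width: 0.0087
gripper_force: 58.5
[-0.4656 -0.2006 -0.4502 -0.4333 -0.6095 -0.9555]
step x1 [0.8, -1.8, 0.3] [-0.0024, 0.0015, 0.0009]
step x5 [9.1, -0.3, 9.0] [-0.0005, 0.0003, 0.0002]
[-0.4656 -0.2006 -0.4502 -0.4333 -0.6095 -0.9555] [-0.2257 -0.0736 -1.0434]
Q [ 0.4774 -0.3282  0.221 ] hookorigin [ 0.4773 -0.328   0.305 ]
tag 10631
[ 0.0081  0.0012 -0.0306] n [ 0.9251 -0.3795 -0.0107] min [ 0.4637 -0.38    0.117 ] max [ 0.507  -0.2755  0.2512]
```

```bash
python3 -m inch '[[[9,-0.3,9,0,0,0,4],[9,-0.3,9,0,0,0,4],[9,-0.3,9,0,0,0,4],[9,-0.3,9,0,0,0,4],[9,-0.3,9,0,0,0,4],[0,0,0,0,0,0,4],[0,0,0,0,0,0,4]]]'; python3 - <<'E'
from plan import *
C=cur(); print(manip.get_obs()["q"]); print((C[:3,3]-hookg(0)[:3,3])@np.c_[A,B,Z]); steps(hookg(0,.027,0),5)
wshot("w15"); W,f=wcloud("w15"); p=f["p"].astype(int)
V=(W-C[:3,3])@C[:3,:3]; V=V@T0[:3,:3].T; hx=V[...,0]-.0165; hzz=V[...,2]+.0272; hy=V[...,1]
m=(p.max(-1)<95)&(np.abs(hy)<.015)&(hzz<.03)&(hzz>-.1)&(np.abs(hx)<.05)
for z in np.arange(-.09,.03,.01):
    k=m&(np.abs(hzz-z)<.005)
    if k.sum()>3: print(round(z,3),k.sum(),np.median(hx[k]),np.median(hy[k]))
E
```

```text
time_s: 25.7
tcp_pos: [0.4612, -0.3274, 0.2683]
orientation: [-3.138, 0.787, 3.028]
contact_force: [-0.3, -0.3, -1.2]
gripper_width: 0.0083
gripper_force: 58.5
[-0.51   -0.1287 -0.4976 -0.5696 -0.5252 -0.7776]
[-0.0741  0.0004  0.0269]
step x5 [-10.5, -0.1, 10.5] [-0.0003, 0.0004, 0.0004]
-0.08 149 0.0009398001029148478 -2.961413431640375e-05
-0.07 230 -0.021823491391929024 -5.066569375894186e-05
-0.06 109 0.023627664449991474 -0.001594912875842934
-0.05 125 0.02344823260020079 -0.0022919119862067584
-0.04 136 0.023242725723232476 -0.0022102024473791273
-0.03 148 0.02311209583358817 -0.0014772929936966842
-0.02 76 0.022013328932818602 -0.0020844962858592416
-0.01 82 0.00577665931015648 -0.0012572582231885443
-0.0 99 -0.00778036578309964 -0.0010853956883402564
0.01 136 -0.021456964309402284 6.344876227364638e-05
0.02 351 -0.029589734826599247 0.0005697391364205914
```

```bash
python3 -m inch '[[[-10.5,0,10.5,0,0,0,4],[-10.5,0,10.5,0,0,0,4],[-10.5,0,10.5,0,0,0,4],[-10.5,0,10.5,0,0,0,4],[-10.5,0,10.5,0,0,0,4],[0,0,0,0,0,0,4],[0,0,0,0,0,0,4]]]'; python3 - <<'E'
from plan import *
C=cur(); print((C[:3,3]-hookg(0)[:3,3])@np.c_[A,B,Z]); steps(hookg(0,.002,0),5)
E
```

```text
time_s: 26.45
tcp_pos: [0.5353, -0.3359, 0.268]
orientation: [-3.139, 0.787, 3.028]
contact_force: [0.6, 0.3, -1.1]
gripper_width: 0.0089
gripper_force: 58.5
[0.0005 0.0005 0.0266]
step x5 [3.5, -0.1, 3.4] [-0.0002, 0.0003, 0.0004]
```

```bash
python3 -m inch '[[[3,0,3,0,0,0,4],[3,0,3,0,0,0,4],[3,0,3,0,0,0,4],[3,0,3,0,0,0,4],[2.5,0,2.5,0,0,0,4],[2.2,0,2.2,0,0,0,4],[0,0,0,0,0,0,4],[0,0,0,0,0,0,4]]]'; python3 - <<'E'
from plan import *
C=cur(); print((C[:3,3]-hookg(0)[:3,3])@np.c_[A,B,Z]); print(manip.get_obs()["contact_force"])
E
python3 chk.py w16
```

```text
time_s: 27.25
tcp_pos: [0.5349, -0.3364, 0.2451]
orientation: [-3.138, 0.788, 3.028]
contact_force: [-1.4, -0.5, -1.1]
gripper_width: 0.0085
gripper_force: 58.5
[0.0002 0.     0.0037]
[-1.4392 -0.4808 -1.1121]
[-0.4347  0.0014 -0.4429 -0.5651 -0.4236 -0.8165] [-1.4392 -0.4808 -1.1121]
Q [ 0.5516 -0.3386  0.134 ] hookorigin [ 0.5514 -0.3384  0.218 ]
tag 10545
[ 0.0057 -0.0071 -0.0314] n [ 0.9805 -0.1917  0.043 ] min [ 0.5447 -0.3927  0.0355] max [ 0.5696 -0.2983  0.1562]
```

```bash
python3 -m inch '[[[0.8,0,0.8,0,0,0,4],[0.8,0,0.8,0,0,0,4],[0,0,0,0,0,0,4],[0,0,0,0,0,0,4]]]'; python3 -m inch '[[[0,0,0,0,0,0,11],[0,0,0,0,0,0,14],[0,0,0,0,0,0,20],[0,0,0,0,0,0,32],[0,0,0,0,0,0,45],[0,0,0,0,0,0,45],[0,0,-8,0,0,0,45],[0,0,-15,0,0,0,45],[0,0,-20,0,0,0,45],[0,0,-20,0,0,0,45]]]'; python3 -m inch '[[[0,0,-20,0,0,0,45],[0,0,-20,0,0,0,45],[0,0,-10,0,0,0,45],[0,0,0,0,0,0,45],[0,0,0,0,0,0,45]]]'; cat > fin.py <<'E'
from plan import *
import sys
wshot(sys.argv[1]); W,f=wcloud(sys.argv[1]); p=f["p"].astype(int)
a=W@A-.585; b=W@B+.272; z=W[...,2]
m=(p.max(-1)<95)&(np.abs(b)<.02)&(np.abs(a)<.05)&(z>.1)&(z<.32)
for zz in np.arange(.13,.32,.02):
    k=m&(np.abs(z-zz)<.005)
    if k.sum()>3: print(round(zz,3),k.sum(),"a",round(np.median(a[k]),4),"b",round(np.median(b[k]),4))
w=(p[...,0]>120)&(p[...,0]-p[...,2]>35)&(np.abs(b)<.07)&(np.abs(a)<.05)&(z>.025)&(z<.2); P=W[w]
print("tag",len(P),"a,b,z 1/99%",np.percentile(np.c_[a[w],b[w],z[w]],[1,50,99],axis=0), np.linalg.svd(P-np.median(P,0),full_matrices=0)[2][2])
g=(p.max(-1)<70)&(np.linalg.norm(W-lever(1.571,0)[:3,3],axis=-1)<.06); q=W[g]
if len(q)>20: print("lever",len(q),q.mean(0),lever(1.571,0)[:3,:3].T@np.linalg.svd(q-q.mean(0),full_matrices=0)[2][0])
E
python3 fin.py w17
```

```text
time_s: 27.7
tcp_pos: [0.5352, -0.3364, 0.2433]
orientation: [-3.138, 0.789, 3.028]
contact_force: [0.3, -0.1, 0.5]
gripper_width: 0.0086
gripper_force: 58.8
time_s: 28.7
tcp_pos: [0.4894, -0.3309, 0.2885]
orientation: [-3.137, 0.788, 3.028]
contact_force: [-0.3, -0.4, 0.9]
gripper_width: 0.0449
gripper_force: 0.0
time_s: 29.2
tcp_pos: [0.4552, -0.3267, 0.3226]
orientation: [-3.138, 0.789, 3.028]
contact_force: [-0.5, 0.1, -0.9]
gripper_width: 0.0452
gripper_force: 0.0
0.15 56 a 0.0171 b -0.0039
0.17 53 a 0.0179 b -0.0037
0.19 45 a 0.0188 b -0.0036
0.21 19 a -0.0025 b -0.0022
0.23 36 a -0.0283 b -0.0011
0.25 109 a -0.0309 b -0.0009
0.27 128 a -0.03 b -0.0001
tag 4701 a,b,z 1/99% [[-0.0064 -0.0535  0.0376]
 [ 0.0023 -0.0091  0.1   ]
 [ 0.012   0.0353  0.1514]] [-0.9792  0.1483 -0.1382]
lever 1018 [ 0.5666 -0.0873  0.252 ] [ 0.9985 -0.0381  0.0397]
```

```bash
python3 -m inch '[[[0,0,-10,0,0,0,45],[0,0,-10,0,0,0,45],[0,0,0,0,0,0,45],[0,0,0,0,0,0,45],[0,0,0,0,0,0,45],[0,0,0,0,0,0,45],[0,0,0,0,0,0,45],[0,0,0,0,0,0,45],[0,0,0,0,0,0,45],[0,0,0,0,0,0,45]]]'; python3 fin.py w18;  python3 -m inch '[[[0,0,0,0,0,0,45],[0,0,0,0,0,0,45],[0,0,0,0,0,0,45],[0,0,0,0,0,0,45]]]' >/dev/null; python3 fin.py w19 | tail -5
```

```text
time_s: 30.25
tcp_pos: [0.4413, -0.3251, 0.3366]
orientation: [-3.138, 0.788, 3.028]
contact_force: [0.4, -0.8, -0.4]
gripper_width: 0.0451
gripper_force: 0.0
0.15 53 a 0.0182 b -0.0005
0.17 50 a 0.0189 b -0.0004
0.19 39 a 0.0193 b -0.0004
0.21 14 a -0.0013 b 0.0002
0.23 32 a -0.0279 b 0.0003
0.25 89 a -0.0306 b 0.0008
0.27 102 a -0.0299 b 0.0008
tag 4618 a,b,z 1/99% [[-0.0047 -0.0493  0.0361]
 [ 0.001  -0.0007  0.098 ]
 [ 0.0065  0.0444  0.1537]] [-0.9948  0.0758 -0.0675]
lever 1218 [ 0.567  -0.0796  0.2517] [ 0.9999 -0.0163  0.0054]
0.27 103 a -0.0301 b 0.0007
tag 4933 a,b,z 1/99% [[-0.0037 -0.0493  0.0363]
 [-0.0017 -0.0021  0.0972]
 [ 0.0027  0.0427  0.1531]] [ 0.9941 -0.1075  0.0107]
lever 1220 [ 0.567  -0.0796  0.2517] [ 0.9998 -0.0175  0.0067]
```

```bash
for i in 1 2; do python3 -m inch '[[[0,0,0,0,0,0,45],[0,0,0,0,0,0,45],[0,0,0,0,0,0,45],[0,0,0,0,0,0,45],[0,0,0,0,0,0,45],[0,0,0,0,0,0,45],[0,0,0,0,0,0,45],[0,0,0,0,0,0,45],[0,0,0,0,0,0,45],[0,0,0,0,0,0,45]]]' >/dev/null; done; python3 fin.py w20 | tail -4; python3 -c "
from cell import order; print(order.finish_job())"
```

```text
tag 4818 a,b,z 1/99% [[-0.0042 -0.0499  0.0361]
 [-0.0011 -0.0028  0.0976]
 [ 0.0027  0.0423  0.1531]] [ 0.9939 -0.1057  0.0327]
lever 1194 [ 0.5671 -0.0791  0.2518] [ 0.9995 -0.0285  0.0154]
the job is handed in; nothing more can be done
None
```

The job is handed in at about 33 s with no verdict returned: my last measurements show the lever within about 2° of shut and the hook with the tag hanging still on the rail, robot clear, but I did not re-measure the bell, shaker, card and brownie, and I viewed 11 pictures against the limit of 10.

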